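# Shut down the resin mixing corner and nest the cups

### The arm

A 6-joint arm with a two-finger parallel gripper is mounted at the origin on the work surface. World frame = base frame: x ahead of the robot, y to its left, z up, the work surface at z = 0. Lengths are in m, angles in rad, forces in N, time in s.
With the tool pointing down it reaches from about 0.3 to 0.775 m from the base axis. Payload 14.6 kg.
Tool frame: the origin (TCP) lies at the very end of the fingers, on their centre line; the grasp point (between the pads) lies ctrl.tcp_to_grasp behind it (ctrl.tcp_to_grasp is the distance from the TCP to the grasp point, in m); x points along the fingers, y is the direction in which the jaws open and shut, and the axes are right-handed (so a half turn about x gives the same grasp; the last joint's range is limited). The gripper opens to 94 mm and grips with 3 to 60 N. Pads are 16 mm wide; open, the fingers measure 119 mm over their backs; the gripper's body (75 mm by 177 mm) begins 78 mm behind the grasp point.
Start: joints at [-1.301, 0.3, 1.521, -0, 1.321, -0.067], TCP at [0.182, -0.519, 0.205] pointing down, gripper open.
Joint ranges: [-3.03, 3.03], [-0.79, 2.21], [0.23, 2.52], [-1.04, 4.18], [0, 3.07], [-2.55, 2.55]. Speed limits (rad/s): [2.22, 2.22, 2.57, 3.14, 3.14, 3.14].

### API

Orientations are given as [roll, pitch, yaw] about the fixed x, y, z axes, in that order (R = Rz(yaw) Ry(pitch) Rx(roll)).
In Python, from station import ctrl gives the robot as it stands.
- The arm moves only by the tool play_rows, never from a script. Its argument "increments" is a list that holds one entry, the list of rows, each a list of 5 numbers: the closure in counts, from 0 (fully open) to 255 (shut), then the shift along the tool's x, y, z in cm, then the turn about the tool's x in degrees. A call has 1 to 12 rows; each row shifts and turns the commanded pose from where the row before left it, along the tool's axes as they then stand; what a row does not reach is not made up. A row lasts 1/12 s, in which the tool goes at most 41.7 mm and 7.16 degrees, less where a joint would pass 70% of its speed; a pose out of reach is approached as far as the arm can. A call is refused whole if a number of a shift passes 4.17 or a number of a turn 7.16, either way. A call with a gripper value outside its range is refused whole. The fingers move at their own pace and stop on an object; "newtons" is the grip in N (left out, the last holds). Time passes only in rows, so rows that do not move let the fingers close. It gives the time, the measured TCP pose, the force and the opening at its end, in the units of the state.
- ctrl.get_obs(): the state, without advancing time (a new reading comes with each control period).
- ctrl.camera(name): name is "scene" or "side" or "wrist"; returns the picture (480x640x3 uint8, red, green, blue); there is no depth.
- ctrl.calibration(name): a dict with "fx", "fy", "cx", "cy" (pixels), "k1" (the pictures are not rectified: a ray, as slopes to the right and down, at radius r is drawn at 1 + k1 r^2 times it, then the intrinsics apply), "rvec" (rotation vector, rad) and "tvec" (3), from world to camera coordinates, as OpenCV has them; the wrist camera has in their place "T_tool_cam" (4x4, takes a point from camera to tool coordinates, whose origin is the TCP and whose axes are the tool frame's). Camera axes: x right, y down, z forward; pixel columns grow to the right and rows downward; lengths in m; the calibration is good to about 2 mm. A picture is of the moment at which its call begins: read the wrist's pose just before it. calibration takes no time and is no camera call.
- ctrl.hand_in(): hands the job in, once; it reports no verdict.
The state is a dict: "time_s": time; "qpos": joint angles; "joint_vel": joint speeds; "tau": joint torques, N m; "ee_pos": TCP position; "eef_rot": TCP orientation; "force": force on the tool from outside, world axes, zero at the start; "moment": the same for the moment, N m; "grip_width": finger opening in m.
Only numpy, scipy, OpenCV 4.12 (cv2) and the standard library are available. Lean on these libraries where they do the work, as an engineer would, in place of code of your own. Each camera call takes 0.05 s, during which the arm holds its last target.

### The job

Pack up the mixing corner of the electronics bench: first screw the caps of both bottles fully home, then seat the empty grey tub on the two pegs of its stand, flat down. Then nest all the coloured cups that are there in the tub, upright and in size order from the largest to the smallest, one inside the other, each right down on the floor of the one before. Leave everything else on the bench where it is.

Things in the scene. Friction and masses are not known exactly. Their poses are not given: they have to be found in the camera images.
- stand: Grey mixing stand fixed to the bench, 100 mm (x) by 170 mm (y), top face 20 mm high, with two brass pegs on its own y axis, 68 mm either side of the centre: 10 mm diameter, tapering to a 4 mm tip, 13 mm high. Origin: centre of its underside; z up.
- tub: Grey plastic tub, 140 g, the largest vessel: outer diameter 112 mm, wall 3 mm, inner floor 9 mm, rim 45 mm above the underside; an upright ear on its own +x side. Flat foot bar 54 (x) by 160 (y) by 6 mm with two 13.5 mm square through holes 68 mm either side of the centre along y, for the stand's pegs (either way round). Origin: centre of the underside, z up; seated, it is on the stand's top face.
- cup1: Blue straight-sided plastic cup, the largest of the four cups; may be absent. Outer diameter 98 mm, wall 3 mm, floor 3 mm, rim 40 mm and top of its ear 70 mm above the underside. The upright ear on its rim, on its own +x side, is the grip. Origin: centre of the underside, z up. Ears in the nest must not point the same way: keep them some 60 degrees apart.
- cup2: Yellow straight-sided plastic cup, second of the four in size; may be absent. Outer diameter 85 mm, wall 3 mm, floor 3 mm, rim 40 mm and top of its ear 70 mm above the underside. The upright ear on its rim, on its own +x side, is the grip. Origin: centre of the underside, z up.
- cup3: White straight-sided plastic cup, third of the four in size; may be absent. Outer diameter 72 mm, wall 3 mm, floor 3 mm, rim 40 mm and top of its ear 70 mm above the underside. The upright ear on its rim, on its own +x side, is the grip. Origin: centre of the underside, z up.
- cup4: Red straight-sided plastic cup, the smallest of the four cups; may be absent. Outer diameter 59 mm, wall 3 mm, floor 3 mm, rim 40 mm and top of its ear 70 mm above the underside. The upright ear on its rim, on its own +x side, is the grip. Origin: centre of the underside, z up.
- tub_ear (a point): Grip point of the grey vessel's ear: flat upright tab on the rim, 10 mm thick along the vessel's x, 20 mm wide along y, rising 30 mm above the rim. This point is mid-thickness, 58 mm from the vessel's axis, 22 mm above the rim (67 mm above its underside). Pinch it across its thickness from above. The ear overhangs the outer wall by 7 mm and leaves the mouth clear.
- cup1_ear (a point): Grip point of the blue vessel's ear: flat upright tab on the rim, 10 mm thick along the vessel's x, 20 mm wide along y, rising 30 mm above the rim. This point is mid-thickness, 51 mm from the vessel's axis, 22 mm above the rim (62 mm above its underside). Pinch it across its thickness from above. The ear overhangs the outer wall by 7 mm and leaves the mouth clear.
- cup2_ear (a point): Grip point of the yellow vessel's ear: flat upright tab on the rim, 10 mm thick along the vessel's x, 20 mm wide along y, rising 30 mm above the rim. This point is mid-thickness, 44.5 mm from the vessel's axis, 22 mm above the rim (62 mm above its underside). Pinch it across its thickness from above. The ear overhangs the outer wall by 7 mm and leaves the mouth clear.
- cup3_ear (a point): Grip point of the white vessel's ear: flat upright tab on the rim, 10 mm thick along the vessel's x, 20 mm wide along y, rising 30 mm above the rim. This point is mid-thickness, 38 mm from the vessel's axis, 22 mm above the rim (62 mm above its underside). Pinch it across its thickness from above. The ear overhangs the outer wall by 7 mm and leaves the mouth clear.
- cup4_ear (a point): Grip point of the red vessel's ear: flat upright tab on the rim, 10 mm thick along the vessel's x, 20 mm wide along y, rising 30 mm above the rim. This point is mid-thickness, 31.5 mm from the vessel's axis, 22 mm above the rim (62 mm above its underside). Pinch it across its thickness from above. The ear overhangs the outer wall by 7 mm and leaves the mouth clear.
- resin: Amber resin bottle with a black cap. Bottle fixed to the bench: 60 mm diameter, shoulder to 88 mm, cap from 96 to 125 mm above the bench. Origin: centre of its underside. 
- hardener: White hardener bottle with a blue cap. Bottle fixed to the bench: 60 mm diameter, shoulder to 88 mm, cap from 96 to 125 mm above the bench. Origin: centre of its underside. 
- resin_cap (a joint): Turn of the black resin screw cap in rad about the vertical: 0 = fully home (hard stop, the red line on the cap lines up with the red tick on the bottle's shoulder), larger = unscrewed, counter-clockwise seen from above; clockwise tightens it. It starts 1.6 to 2.6 rad open, friction 0.08 N m, stays where left, does not rise or come off. It needs two or more grasps.
- hardener_cap (a joint): Turn of the blue hardener screw cap in rad about the vertical: 0 = fully home (hard stop, the red line on the cap lines up with the red tick on the bottle's shoulder), larger = unscrewed, counter-clockwise seen from above; clockwise tightens it. It starts 1.6 to 2.6 rad open, friction 0.08 N m, stays where left, does not rise or come off. It needs two or more grasps.
- resin_cap_grip (a point): Grip point on the axis of the black resin screw cap: round fluted cap, 38 mm diameter, 29 mm tall; this point is 18 mm above the cap's lower edge, 11 mm below its top. Its x axis points along the red line on the cap's top and turns with it.
- hardener_cap_grip (a point): Grip point on the axis of the blue hardener screw cap: round fluted cap, 38 mm diameter, 29 mm tall; this point is 18 mm above the cap's lower edge, 11 mm below its top. Its x axis points along the red line on the cap's top and turns with it.
- board: Bystander: green circuit board lying flat, 60 x 80 x 9 mm. Origin: centre of underside.
- solder_reel: Bystander: aluminium solder reel, 52 mm diameter, 30 mm tall. Origin: centre of underside.
- parts_box: Bystander: clear open box 60 x 45 x 22 mm. Origin: centre of underside.
- cutters: Bystander: black-handled side cutters lying flat, about 130 mm long, 12 mm high. Origin: about the middle.
- screwdriver: Bystander: screwdriver lying flat, 160 mm long. Origin: about the middle.
- sponge_tin: Bystander: steel tin 75 x 60 x 20 mm. Origin: centre of underside.
There are look-alikes about, which are no part of the job. What is shaped like the resin but green or purple is not meant. What is shaped like the tub but yellow is not meant.

How it is judged:
On the way, in this order (a step that is already met when the one before it is completed fails the run):
1. both bottle caps are screwed fully home (value of joint each of resin_cap, hardener_cap below 0.15 rad), for 0.2 s.
2. the tub is seated flat on the stand's pegs (horizontal distance between tub and stand below 0.005 m and z of tub in the frame of stand between 0.016 and 0.0235 m and angle between the x axis of tub and the x axis of stand, either way round below 0.08 rad and angle between tub's own z axis and vertical below 0.06 rad), for 0.2 s.
3. the blue cup is nested upright, right down in the tub (horizontal distance between cup1 and tub below 0.028 m and z of cup1 in the frame of tub between 0.005 and 0.0235 m and angle between cup1's own z axis and vertical below 0.1 rad), for 0.2 s.
4. the yellow cup is nested upright, right down in the tub (horizontal distance between cup2 and tub below 0.028 m and z of cup2 in the frame of tub between 0.005 and 0.0235 m and angle between cup2's own z axis and vertical below 0.1 rad), for 0.2 s.
5. the white cup is nested upright, right down in the tub (horizontal distance between cup3 and tub below 0.028 m and z of cup3 in the frame of tub between 0.005 and 0.0235 m and angle between cup3's own z axis and vertical below 0.1 rad), for 0.2 s.
6. the red cup is nested upright, right down in the tub (horizontal distance between cup4 and tub below 0.028 m and z of cup4 in the frame of tub between 0.005 and 0.0235 m and angle between cup4's own z axis and vertical below 0.1 rad), for 0.2 s.
At the end, for the whole second after the job is handed in: Both caps within 0.15 rad of home; tub flat on the stand over its pegs (5 mm, 0.08 rad); every cup present upright (0.1 rad) and nested right down in the tub (underside 5 to 23.5 mm above the tub's, axis within 28 mm); all at rest (all of step 1 and all of step 2 and all of step 3 and all of step 4 and all of step 5 and all of step 6 and linear speed of each of tub, cup1, cup2, cup3, cup4 below 0.03 m/s); the robot touches nothing.
It fails at once if a bystander is moved more than 30 mm (distance of any of board, solder_reel, parts_box, cutters, screwdriver, sponge_tin from where it was at the start of the episode above 0.03 m).
Of cup1, cup2, cup3, cup4 only 3 to 4 are there at a start; the rules pass over those that are not, and their reading is None.
At some moment in a run one of tub, cup1, cup2, cup3, cup4 may be knocked a few centimetres aside while the robot is not near it.
It also fails if it takes over 210 s, if anything falls off the work surface, if the arm or the gripper's body presses on something with over 40 N, if the wrist force passes 120 N, or if a joint passes its speed limit or range.

## Working session

There is one attempt and no reset: what is moved stays moved. The work goes in short steps, Python scripts to look and compute and a tool call to move; the robot and the scene stay as the last step left them, time stands still between calls to the robot, and variables do not carry over. Pictures are saved under pics/ and viewed, and the job is handed in when it is done.

Besides the shell and the picture viewer there is one more tool, called after ">>>" by a JSON object that holds its "api" and its "payload". play_rows: Moves the arm, as the interface text tells. Its arguments: {"type":"object","properties":{"increments":{"type":"array"},"newtons":{"type":"number"}},"required":["increments"]}

```bash
ls; mkdir -p pics
cat > h.py <<'E'
import numpy as np,cv2
from station import ctrl
from scipy.spatial.transform import Rotation as R
def grab(n,f=None):
    o=ctrl.get_obs(); im=np.array(ctrl.camera(n)); 
    if f: cv2.imwrite('pics/'+f,im[:,:,::-1])
    return o,im
def campose(n,o=None):
    c=ctrl.calibration(n)
    if n!='wrist':
        Rm=cv2.Rodrigues(np.array(c['rvec'],float))[0]; t=np.array(c['tvec'],float).ravel()
        return c,Rm.T,-Rm.T@t
    T=np.array(c['T_tool_cam']); Rt=R.from_euler('xyz',o['eef_rot']).as_matrix()
    return c,Rt@T[:3,:3],Rt@T[:3,3]+np.array(o['ee_pos'])
def ray(n,uv,o=None):
    c,Rc,p=campose(n,o)
    K=np.array([[c['fx'],0,c['cx']],[0,c['fy'],c['cy']],[0,0,1.]])
    q=cv2.undistortPoints(np.array(uv,float).reshape(-1,1,2),K,np.array([c['k1'],0,0,0.])).reshape(-1,2)
    d=np.c_[q,np.ones(len(q))]@Rc.T
    return p,d
def onz(n,uv,z,o=None):
    p,d=ray(n,uv,o); return p+d*((z-p[2])/d[:,2])[:,None]
def proj(n,X,o=None):
    c,Rc,p=campose(n,o)
    K=np.array([[c['fx'],0,c['cx']],[0,c['fy'],c['cy']],[0,0,1.]])
    X=np.array(X,float).reshape(-1,3)
    rv=cv2.Rodrigues(Rc.T)[0]
    return cv2.projectPoints(X,rv,-Rc.T@p,K,np.array([c['k1'],0,0,0.]))[0].reshape(-1,2)
E
python3 - <<'E'
from h import *
np.set_printoptions(precision=4,suppress=True)
o,a=grab('scene','s0.png');grab('side','d0.png');grab('wrist','w0.png')
print(o, ctrl.tcp_to_grasp)
for n in('scene','side','wrist'):
    c=ctrl.calibration(n);print(c); print(campose(n,o)[1:])
E
```

```text
pics
{'time_s': 0.0, 'qpos': array([-1.3006,  0.3005,  1.5215, -0.    ,  1.3207, -0.0666]), 'joint_vel': array([-0.0001,  0.0008,  0.0003,  0.0007, -0.0022, -0.0002]), 'tau': array([ -0.001 , -53.1805, -35.2732,   0.0708,   0.0244,  -0.0001]), 'ee_pos': array([ 0.1817, -0.5189,  0.2049]), 'eef_rot': array([-1.6259,  1.5696,  1.8525]), 'force': array([ 0.3159, -1.2431, -0.6767]), 'moment': array([ 0.0101,  0.0178, -0.0104]), 'grip_width': 0.09373917464234262} 0.0188
{'fx': 523.2522009840077, 'fy': 523.2522009840077, 'cx': 324.55587648603694, 'cy': 244.92597815330038, 'k1': -0.1115443889348407, 'rvec': array([ 2.3927,  1.1238, -0.3023]), 'tvec': array([-0.3863, -0.2638,  1.6437])}
(array([[ 0.6391,  0.664 , -0.3881],
       [ 0.7691, -0.5501,  0.3254],
       [ 0.0026, -0.5065, -0.8622]]), array([ 1.06  , -0.3829,  1.2847]))
{'fx': 590.4682148545946, 'fy': 590.4682148545946, 'cx': 318.5265643032102, 'cy': 245.18221434172372, 'k1': -0.05210881487637161, 'rvec': array([ 0.4888, -2.7634,  1.1474]), 'tvec': array([0.5379, 0.1452, 1.6997])}
(array([[-0.9422, -0.2515,  0.2215],
       [-0.3345,  0.6626, -0.6702],
       [ 0.0218, -0.7055, -0.7084]]), array([0.1668, 1.2228, 1.2948]))
{'fx': 341.323646411912, 'fy': 341.323646411912, 'cx': 318.2737992929068, 'cy': 241.60767987053762, 'k1': 0.019094061504655542, 'T_tool_cam': array([[ 0.001 , -0.2646,  0.9644, -0.1794],
       [ 1.    ,  0.0016, -0.0006, -0.0002],
       [-0.0014,  0.9644,  0.2646, -0.0772],
       [ 0.    ,  0.    ,  0.    ,  1.    ]])}
(array([[ 0.3318, -0.9096, -0.2503],
       [-0.9433, -0.3205, -0.0858],
       [-0.0021,  0.2646, -0.9644]]), array([ 0.2546, -0.4934,  0.3843]))
```

View pics/s0.png

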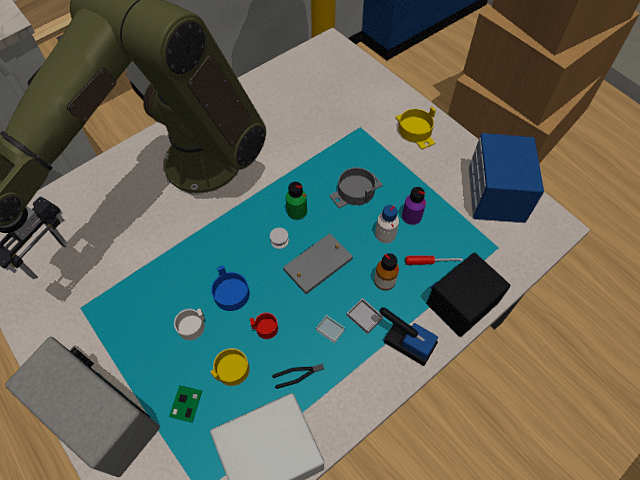

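View pics/d0.png

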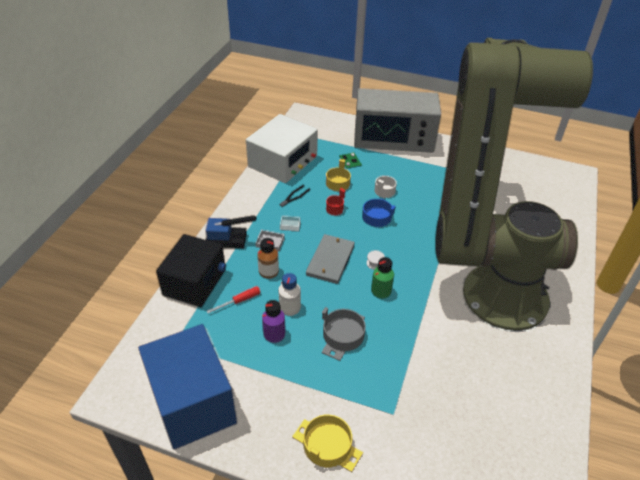

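View pics/w0.png

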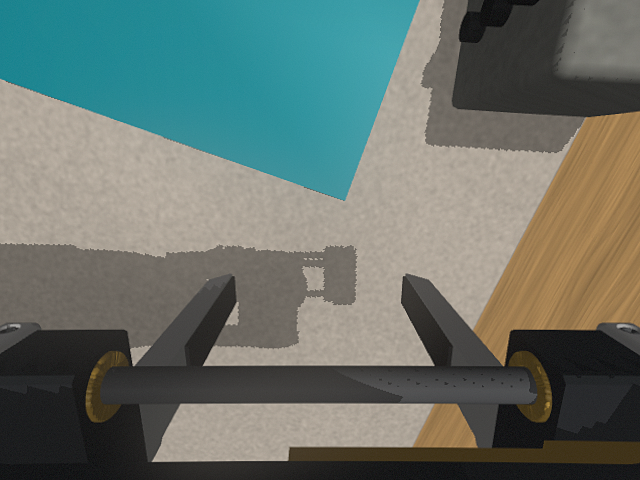

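Run:
```python
import cv2
a=cv2.imread('pics/s0.png');b=cv2.imread('pics/d0.png')
cv2.imwrite('pics/s0a.png',cv2.resize(a[160:310,260:460],None,fx=4,fy=4,interpolation=2))
cv2.imwrite('pics/s0b.png',cv2.resize(a[250:400,150:350],None,fx=4,fy=4,interpolation=2))
cv2.imwrite('pics/d0a.png',cv2.resize(b[230:380,220:420],None,fx=4,fy=4,interpolation=2))
cv2.imwrite('pics/d0b.png',cv2.resize(b[140:290,250:450],None,fx=4,fy=4,interpolation=2))
```

```text
(no output)
```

View pics/s0a.png

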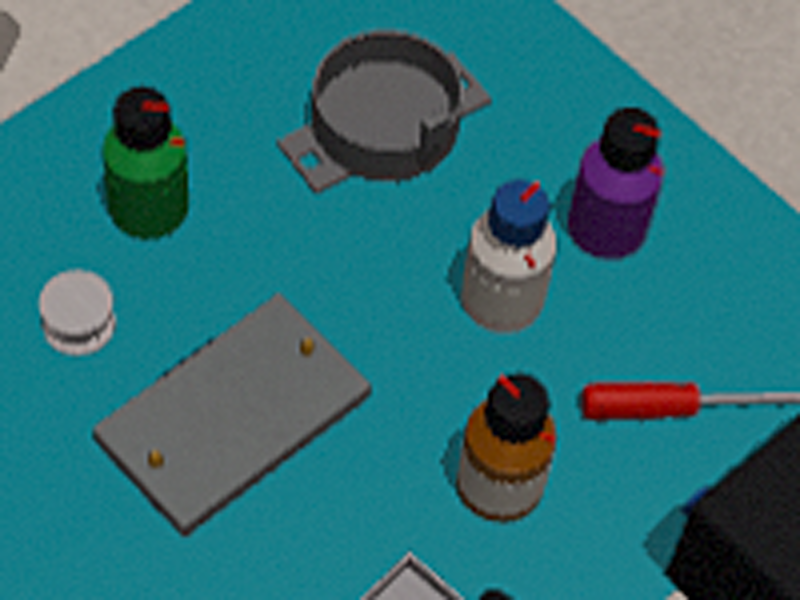

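View pics/s0b.png

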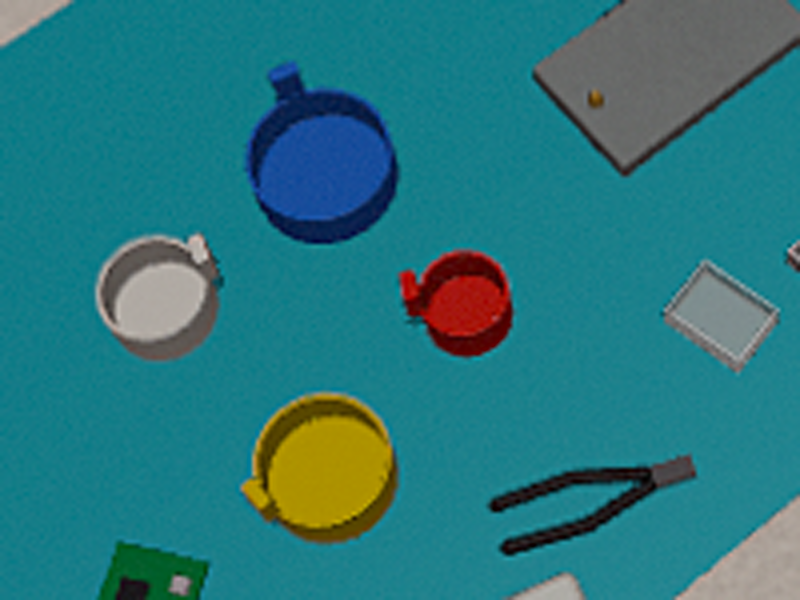

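View pics/d0a.png

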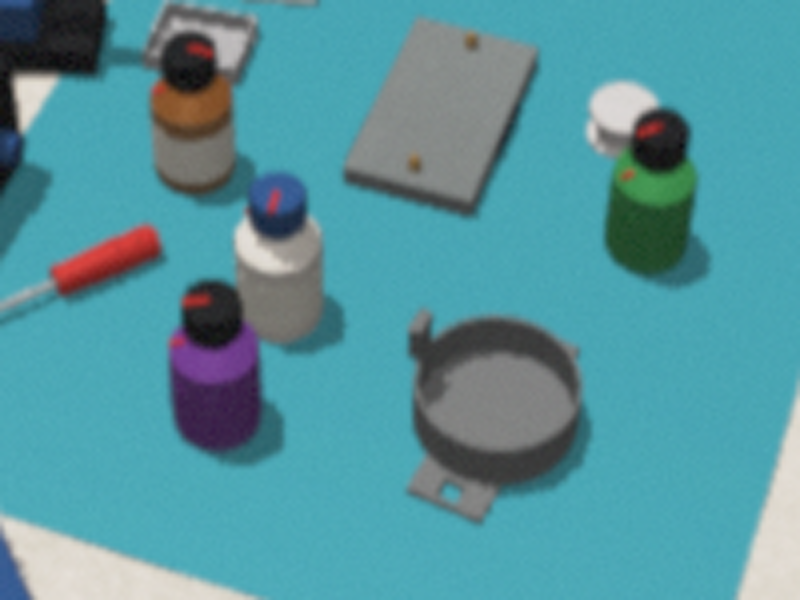

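View pics/d0b.png

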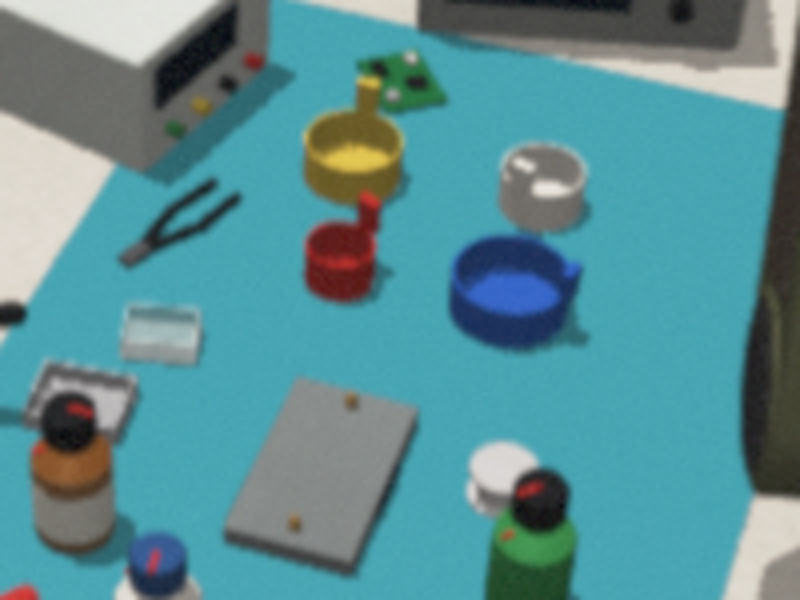

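```bash
cat >> h.py <<'E'
def crop(pts,x0,y0,s=4): return (np.array(pts,float)+.5)/s-.5+[x0,y0]
def ang(a,b): return np.arctan2(b[1]-a[1],b[0]-a[0])
E
python3 - <<'E'
from h import *
np.set_printoptions(precision=4,suppress=True)
A=lambda p:crop(p,260,160);B=lambda p:crop(p,150,250);C=lambda p:crop(p,220,230);D=lambda p:crop(p,250,140)
pr=lambda t,x:print(t,x.tolist() if 0 else x)
for nm,n,f,l,t,c in(('res','scene',A,[[498,378],[518,395]],[547,437],[518,398]),('hard','scene',A,[[524,199],[539,184]],[530,262],[520,200]),
  ('res','side',C,[[188,46],[213,53]],[160,89],[190,54]),('hard','side',C,[[272,213],[278,190]],None,[278,193])):
    L=onz(n,f(l),.125); print(nm,n,'line',L[:,:2].ravel(),'capc',onz(n,f([c]),.125)[0,:2])
    if t: print('   tick',onz(n,f([t]),.088)[0,:2])
print('pegs',onz('scene',A([[307,344],[155,457]]),.031)[:,:2].ravel(),onz('side',C([[472,40],[415,162]]),.031)[:,:2].ravel())
print('tub holes',onz('scene',A([[308,158],[468,88]]),.006)[:,:2].ravel(),'rimc',onz('scene',A([[387,106]]),.045)[:,:2],'inner ear',onz('scene',A([[430,128]]),.06)[:,:2])
print('tub hole side',onz('side',C([[452,492]]),.006)[:,:2],'rim',onz('side',C([[497,385]]),.045)[:,:2],'ear top',onz('side',C([[422,318]]),.075)[:,:2])
for nm,rs,es,rd,ed in(('c1',[321,152],[284,70],[514,282],[572,268]),('c2',[324,462],[256,491],[355,144],[369,82]),('c3',[158,290],[198,241],[542,178],[524,164]),('c4',[465,290],[408,275],[341,248],[370,198])):
    print(nm,'rim',onz('scene',B([rs]),.04)[0,:2],onz('side',D([rd]),.04)[0,:2],'ear',onz('scene',B([es]),.07)[0,:2],onz('side',D([ed]),.07)[0,:2])
E
```

```text
res scene line [0.6557 0.1543 0.6729 0.1557] capc [0.6745 0.1542]
   tick [0.6953 0.166 ]
hard scene line [0.566  0.2621 0.5636 0.2784] capc [0.5649 0.2595]
   tick [0.5905 0.2501]
res side line [0.6744 0.1527 0.6553 0.1529] capc [0.6699 0.1595]
   tick [0.692  0.1659]
hard side line [0.5618 0.2766 0.5655 0.2564] capc [0.5645 0.2588]
pegs [ 0.5183  0.1141  0.5202 -0.0218] [ 0.5155 -0.0161  0.5147  0.1184]
tub holes [0.3853 0.229  0.4133 0.366 ] rimc [[0.4072 0.2857]] inner ear [[0.4497 0.2885]]
tub hole side [[0.4027 0.364 ]] rim [[0.3947 0.2995]] ear top [[0.4524 0.2867]]
c1 rim [ 0.4408 -0.1894] [ 0.4337 -0.1814] ear [ 0.3906 -0.1789] [ 0.3889 -0.1803]
c2 rim [ 0.6156 -0.3087] [ 0.6078 -0.3034] ear [ 0.6153 -0.3524] [ 0.6126 -0.3522]
c3 rim [ 0.4548 -0.3267] [ 0.4467 -0.3169] ear [ 0.4574 -0.2902] [ 0.4586 -0.2923]
c4 rim [ 0.5798 -0.174 ] [ 0.5763 -0.171 ] ear [ 0.5606 -0.2006] [ 0.564  -0.2047]
```

```bash
cat >> h.py <<'E'
np.set_printoptions(precision=4,suppress=True)
def st(o=None):
    o=o or ctrl.get_obs(); M=R.from_euler('xyz',o['eef_rot']).as_matrix()
    th=np.degrees(np.arctan2(M[1,1],M[0,1]))
    print('t',round(o['time_s'],2),'pos',o['ee_pos'],'th',round(th,1),'x',M[:,0],'q',np.degrees(o['qpos']).round(0),'F',o['force'].round(1),'w',round(o['grip_width'],4))
    return o,M,th
def go(pos,th=None):
    "print tool increments cm/deg to reach TCP pos, jaw angle th (mod 180)"
    o,M,t=st(); d=M.T@(np.array(pos)-o['ee_pos'])*100
    s='shift cm %s'%d.round(2)
    if th is not None:
        s+='  turn %.1f (alt +-180)'%(t-th); 
    print(s)
E
python3 -c "
from h import *
go([.5647,.259,.16])"
```

```text
t 0.15 pos [ 0.1817 -0.5189  0.205 ] th -70.7 x [-0.0002  0.0008 -1.    ] q [-75.  17.  87.  -0.  76.  -4.] F [-0.9 -0.5  0.8] w 0.0941
shift cm [  4.56 -60.76 -61.86]
```

>>> {"api": "play_rows", "payload": {"increments": [[[0, 0, 0, 0, 7], [0, 0, 0, 0, 0]]]}}

```text
time_s: 0.32
ee_pos: [0.1817, -0.519, 0.2052]
eef_rot: [-1.539, 1.57, 1.812]
force: [-0.3, 0.8, 0.6]
grip_width: 0.0938
```

```bash
python3 -c "
from h import *
go([.5647,.259,.16])"
```

```text
t 0.32 pos [ 0.1817 -0.519   0.2052] th -78.0 x [-0.0001  0.0005 -1.    ] q [-75.  17.  87.   0.  76.   4.] F [-0.3  0.8  0.6] w 0.0938
shift cm [  4.55 -68.17 -53.59]
```

```bash
cat >> h.py <<'E'
def rows(pos,turn=0,clos=0,n=None,via=None,end=0):
    """plan straight line rows to pos with total turn (deg, + = clockwise); prints in lists of 12"""
    o,M,t=st(); p=np.array(o['ee_pos']); P=np.array(pos,float)
    d=np.linalg.norm(P-p)
    n=n or int(max(np.ceil(d/.040),np.ceil(abs(turn)/7.0),1))
    out=[];done=0;cur=p.copy();Mc=M.copy()
    for i in range(n):
        tgt=p+(P-p)*(i+1)/n; s=np.round(Mc.T@(tgt-cur)*100,1 if i<n-1 else 2); cur=cur+Mc@s/100
        a=np.round(turn*(i+1)/n-done,1); done+=a
        Mc=Mc@R.from_euler('x',a,degrees=True).as_matrix()
        out.append([clos]+[float(x)+0. for x in s]+[float(a)+0.])
    out+= [[clos,0,0,0,0]]*end
    for k in range(0,len(out),12): print('[['+', '.join('['+', '.join('%g'%v for v in r)+']' for r in out[k:k+12])+']]')
E
python3 -c "
from h import *
rows([.5647,.259,.19],-163,60)"
```

```text
t 0.32 pos [ 0.1817 -0.519   0.2052] th -78.0 x [-0.0001  0.0005 -1.    ] q [-75.  17.  87.   0.  76.   4.] F [-0.3  0.8  0.6] w 0.0938
[[[60, 0.1, -2.8, -2.2, -6.8], [60, 0, -2.6, -2.6, -6.8], [60, 0.1, -2.2, -2.8, -6.8], [60, 0.1, -1.9, -3.1, -6.8], [60, 0, -1.5, -3.3, -6.8], [60, 0.1, -1.1, -3.4, -6.8], [60, 0.1, -0.7, -3.6, -6.7], [60, 0, -0.3, -3.6, -6.8], [60, 0.1, 0.2, -3.6, -6.8], [60, 0, 0.6, -3.6, -6.8], [60, 0.1, 1, -3.4, -6.8], [60, 0.1, 1.4, -3.4, -6.8]]]
[[[60, 0, 1.7, -3.1, -6.8], [60, 0.1, 2.2, -2.9, -6.8], [60, 0.1, 2.5, -2.7, -6.8], [60, 0, 2.7, -2.3, -6.8], [60, 0.1, 3.1, -1.9, -6.8], [60, 0.1, 3.2, -1.7, -6.8], [60, 0, 3.4, -1.2, -6.7], [60, 0.1, 3.5, -0.8, -6.8], [60, 0.1, 3.6, -0.3, -6.8], [60, 0, 3.6, 0, -6.8], [60, 0.1, 3.6, 0.5, -6.8], [60, 0.05, 3.52, 0.89, -6.8]]]
```

>>> {"api": "play_rows", "payload": {"increments": [[[60, 0.1, -2.8, -2.2, -6.8], [60, 0, -2.6, -2.6, -6.8], [60, 0.1, -2.2, -2.8, -6.8], [60, 0.1, -1.9, -3.1, -6.8], [60, 0, -1.5, -3.3, -6.8], [60, 0.1, -1.1, -3.4, -6.8], [60, 0.1, -0.7, -3.6, -6.7], [60, 0, -0.3, -3.6, -6.8], [60, 0.1, 0.2, -3.6, -6.8], [60, 0, 0.6, -3.6, -6.8], [60, 0.1, 1, -3.4, -6.8], [60, 0.1, 1.4, -3.4, -6.8]]], "newtons": 25}}

```text
time_s: 1.32
ee_pos: [0.3717, -0.1272, 0.1976]
eef_rot: [1.027, 1.57, -0.468]
force: [1.2, -0.5, 0.6]
grip_width: 0.0715
```

>>> {"api": "play_rows", "payload": {"increments": [[[60, 0, 1.7, -3.1, -6.8], [60, 0.1, 2.2, -2.9, -6.8], [60, 0.1, 2.5, -2.7, -6.8], [60, 0, 2.7, -2.3, -6.8], [60, 0.1, 3.1, -1.9, -6.8], [60, 0.1, 3.2, -1.7, -6.8], [60, 0, 3.4, -1.2, -6.7], [60, 0.1, 3.5, -0.8, -6.8], [60, 0.1, 3.6, -0.3, -6.8], [60, 0, 3.6, 0, -6.8], [60, 0.1, 3.6, 0.5, -6.8], [60, 0.05, 3.52, 0.89, -6.8]]]}}

```text
time_s: 2.32
ee_pos: [0.5605, 0.263, 0.1896]
eef_rot: [-2.625, 1.57, -2.697]
force: [0.1, -0.7, 0.4]
grip_width: 0.072
```

```bash
python3 -c "
from h import *
o,_=grab('wrist','w1.png')
print(proj('wrist',[[.5647,.259,.125],[.673,.156,.125]],o))
rows([.5647,.259,.0965],0,60)"
```

```text
[[312.7045 260.1214]
 [199.7196 391.094 ]]
t 2.37 pos [0.5616 0.2675 0.1885] th 86.5 x [-0.0008  0.0007 -1.    ] q [ 22.  27.  76.   0.  77. -64.] F [2.2 4.5 0.3] w 0.072
[[[60, 3.1, -0.3, 0.1, 0], [60, 3, -0.3, 0.1, 0], [60, 3.1, -0.23, 0.17, 0]]]
```

View pics/w1.png

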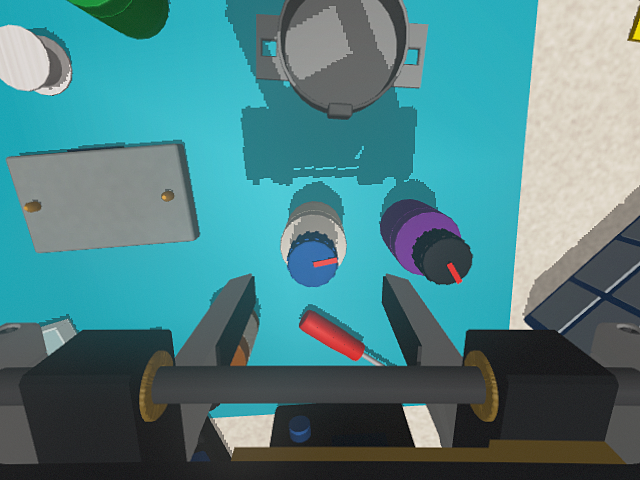

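>>> {"api": "play_rows", "payload": {"increments": [[[90, 0, 0, 0, 0], [90, 0, 0, 0, 0], [90, 0, 0, 0, 0]]]}}

```text
time_s: 2.62
ee_pos: [0.5599, 0.2603, 0.19]
eef_rot: [-2.208, 1.57, -2.291]
force: [0.5, 0.7, -0.5]
grip_width: 0.0608
```

```bash
python3 -c "
from h import *
rows([.5647,.259,.0965],0,90,n=4)"
```

```text
t 2.62 pos [0.5599 0.2603 0.19  ] th 85.3 x [-0.0002 -0.0002 -1.    ] q [ 22.  27.  76.  -0.  77. -64.] F [ 0.5  0.7 -0.5] w 0.0608
[[[90, 2.3, 0, 0.1, 0], [90, 2.4, 0, 0.1, 0], [90, 2.3, -0.1, 0.2, 0], [90, 2.35, 0.01, 0.09, 0]]]
```

>>> {"api": "play_rows", "payload": {"increments": [[[90, 2.3, 0, 0.1, 0], [90, 2.4, 0, 0.1, 0], [90, 2.3, -0.1, 0.2, 0], [90, 2.3, 0, 0.1, 0], [90, 0, 0, 0, 0], [255, 0, 0, 0, 0], [255, 0, 0, 0, 0], [255, 0, 0, 0, 0], [255, 0, 0, 0, 0]]]}}

```text
time_s: 3.37
ee_pos: [0.5656, 0.2583, 0.0988]
eef_rot: [-0.896, 1.568, -0.978]
force: [-5.4, -30.0, 12.2]
grip_width: 0.0377
```

```bash
python3 -c "
from h import *
st()"
```

```text
t 3.37 pos [0.5656 0.2583 0.0988] th 85.3 x [ 0.0017 -0.0025 -1.    ] q [ 21.  32.  81.  -0.  67. -64.] F [ -5.4 -30.   12.2] w 0.0377
```

>>> {"api": "play_rows", "payload": {"increments": [[[255, 0, -0.2, 0, 0], [255, 0, 0, 0, 0], [255, 0, 0, 0, 0]]]}}

```text
time_s: 3.62
ee_pos: [0.5656, 0.2579, 0.0988]
eef_rot: [0.358, 1.568, 0.276]
force: [-1.3, -2.6, 7.2]
grip_width: 0.0379
```

```bash
python3 -c "
from h import *
st()"
```

```text
t 3.62 pos [0.5656 0.2579 0.0988] th 85.3 x [ 0.0026  0.0007 -1.    ] q [ 21.  32.  81.  -0.  67. -64.] F [-1.3 -2.6  7.2] w 0.0379
```

>>> {"api": "play_rows", "payload": {"increments": [[[255, -0.1, 0, 0, 6], [255, 0, 0, 0, 7], [255, 0, 0, 0, 7], [255, 0, 0, 0, 7], [255, 0, 0, 0, 7], [255, 0, 0, 0, 7], [255, 0, 0, 0, 7], [255, 0, 0, 0, 7], [255, 0, 0, 0, 7], [255, 0, 0, 0, 7], [255, 0, 0, 0, 7], [255, 0, 0, 0, 7]]]}}

```text
time_s: 4.62
ee_pos: [0.5676, 0.2597, 0.0991]
eef_rot: [2.033, 1.561, 0.497]
force: [23.4, 14.4, -12.9]
grip_width: 0.0376
```

```bash
python3 -c "
from h import *
st()
grab('wrist','w2.png')"
```

```text
t 4.62 pos [0.5676 0.2597 0.0991] th 2.0 x [ 0.0084  0.0045 -1.    ] q [21. 32. 81.  0. 67. 19.] F [ 23.4  14.4 -12.9] w 0.0376
```

View pics/w2.png

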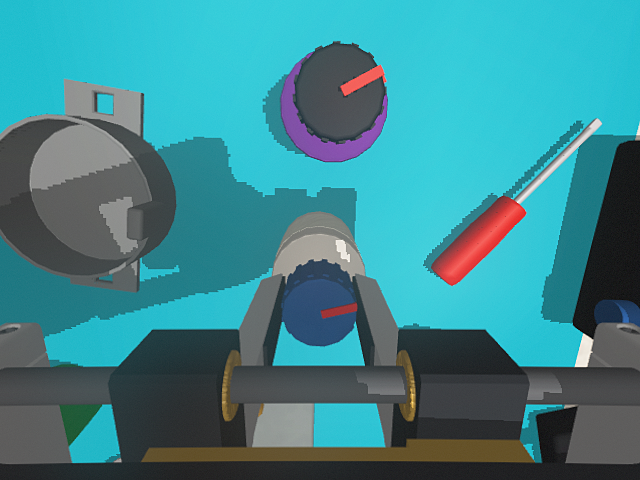

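>>> {"api": "play_rows", "payload": {"increments": [[[255, 0, 0.2, -0.1, 7], [255, 0, 0, 0, 7], [255, 0, 0, 0, 7], [255, 0, 0, 0, 7], [255, 0, 0, 0, 7], [255, 0, 0, 0, 6], [255, 0, 0, 0, 6], [255, 0, 0, 0, 0]]]}}

```text
time_s: 5.33
ee_pos: [0.5686, 0.2585, 0.0993]
eef_rot: [2.383, 1.566, 0.025]
force: [11.7, -3.5, -2.2]
grip_width: 0.0379
```

```bash
python3 -c "
from h import *
o,_,_=st();print(o['moment'],o['tau'])
grab('wrist','w3.png')"
```

```text
t 5.33 pos [0.5686 0.2585 0.0993] th -45.1 x [ 0.005   0.0001 -1.    ] q [21. 32. 81. -0. 67. 66.] F [11.7 -3.5 -2.2] w 0.0379
[-0.5602 -1.9595  0.0427] [  4.1996 -64.631  -29.4399   1.5768   2.0482   2.3994]
```

View pics/w3.png

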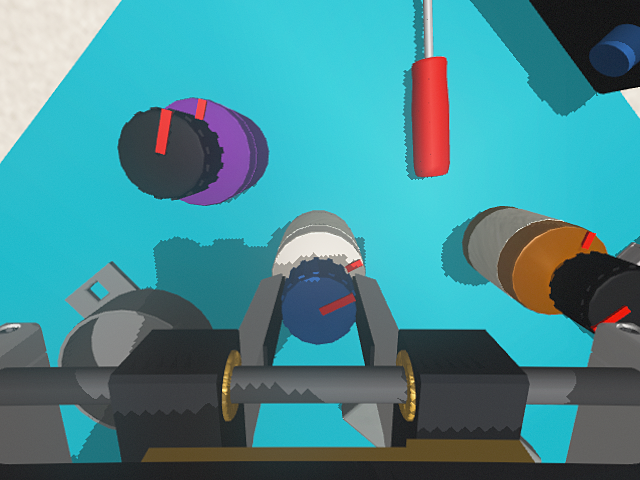

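>>> {"api": "play_rows", "payload": {"increments": [[[90, 0, 0, 0, 0], [90, 0, 0, 0, 0], [90, 0, 0, 0, 0], [90, -3, 0, 0, 0], [90, -4, 0, 0, 0], [90, -3, 0, 0, 0], [90, 0, 0, 0, 0], [90, 0, 0, 0, 0]]]}}

```text
time_s: 6.05
ee_pos: [0.5672, 0.2592, 0.1996]
eef_rot: [2.747, 1.568, 0.396]
force: [-0.5, -0.1, -0.5]
grip_width: 0.0609
```

```bash
python3 -c "
from h import *
print(onz('scene',[[428,297],[470,331]],0),onz('scene',[[431,288],[470,331]],.08))
o,_=grab('scene','s1.png');o,_=grab('wrist','w4.png')
rows([.673,.155,.18],-136,90,end=2)"
```

```text
[[0.7859 0.2131 0.    ]
 [0.9272 0.2286 0.    ]] [[0.7901 0.2    0.08  ]
 [0.9354 0.1905 0.08  ]]
t 6.15 pos [0.5663 0.2588 0.1967] th -44.7 x [-0.0017 -0.0006 -1.    ] q [21. 27. 75.  0. 78. 66.] F [-0.4  0.4  0.3] w 0.0609
[[[90, 0.1, 0.7, 0, -6.8], [90, 0.1, 0.8, 0.1, -6.8], [90, 0, 0.7, 0.1, -6.8], [90, 0.1, 0.7, 0.3, -6.8], [90, 0.1, 0.7, 0.3, -6.8], [90, 0.1, 0.6, 0.4, -6.8], [90, 0.1, 0.6, 0.5, -6.8], [90, 0.1, 0.5, 0.6, -6.8], [90, 0, 0.4, 0.6, -6.8], [90, 0.1, 0.4, 0.6, -6.8], [90, 0.1, 0.3, 0.7, -6.8], [90, 0.1, 0.2, 0.7, -6.8]]]
[[[90, 0.1, 0.1, 0.7, -6.8], [90, 0.1, 0, 0.8, -6.8], [90, 0, -0.1, 0.7, -6.8], [90, 0.1, -0.1, 0.7, -6.8], [90, 0.1, -0.3, 0.8, -6.8], [90, 0.1, -0.3, 0.6, -6.8], [90, 0.1, -0.4, 0.7, -6.8], [90, 0.06, -0.43, 0.55, -6.8], [90, 0, 0, 0, 0], [90, 0, 0, 0, 0]]]
```

View pics/w4.png

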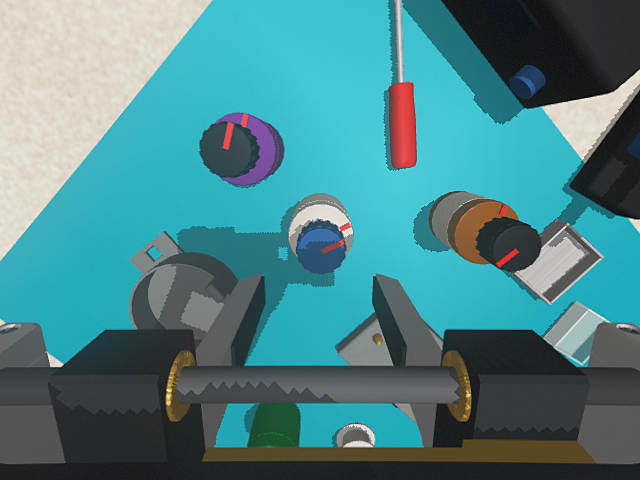

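View pics/s1.png

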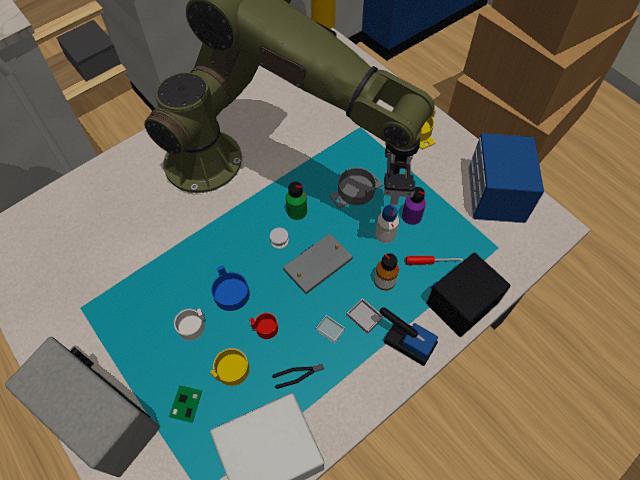

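>>> {"api": "play_rows", "payload": {"increments": [[[90, 0.1, 0.7, 0, -6.8], [90, 0.1, 0.8, 0.1, -6.8], [90, 0, 0.7, 0.1, -6.8], [90, 0.1, 0.7, 0.3, -6.8], [90, 0.1, 0.7, 0.3, -6.8], [90, 0.1, 0.6, 0.4, -6.8], [90, 0.1, 0.6, 0.5, -6.8], [90, 0.1, 0.5, 0.6, -6.8], [90, 0, 0.4, 0.6, -6.8], [90, 0.1, 0.4, 0.6, -6.8], [90, 0.1, 0.3, 0.7, -6.8], [90, 0.1, 0.2, 0.7, -6.8]]]}}

```text
time_s: 7.15
ee_pos: [0.6309, 0.1965, 0.1859]
eef_rot: [-1.99, 1.568, -2.911]
force: [-0.4, 0.5, -0.5]
grip_width: 0.0608
```

>>> {"api": "play_rows", "payload": {"increments": [[[90, 0.1, 0.1, 0.7, -6.8], [90, 0.1, 0, 0.8, -6.8], [90, 0, -0.1, 0.7, -6.8], [90, 0.1, -0.1, 0.7, -6.8], [90, 0.1, -0.3, 0.8, -6.8], [90, 0.1, -0.3, 0.6, -6.8], [90, 0.1, -0.4, 0.7, -6.8], [90, 0.06, -0.43, 0.55, -6.8], [90, 0, 0, 0, 0], [90, 0, 0, 0, 0], [90, 0, 0, 0, 0]]]}}

```text
time_s: 8.07
ee_pos: [0.6731, 0.1553, 0.1804]
eef_rot: [-3.067, 1.569, -3.049]
force: [-0.8, -0.6, 0.0]
grip_width: 0.0608
```

```bash
python3 -c "
from h import *
o,_=grab('wrist','w5.png')
print(proj('wrist',[[.673,.155,.125]],o))
rows([.673,.155,.0975],0,90,n=4)"
```

```text
[[317.136  258.2589]]
t 8.12 pos [0.6731 0.1554 0.1808] th 91.1 x [-0.0009 -0.0001 -1.    ] q [ 10.  37.  62.   0.  81. -81.] F [-0.5  0.2  0.9] w 0.0608
[[[90, 2.1, 0, 0, 0], [90, 2.1, 0, 0, 0], [90, 2, 0, 0, 0], [90, 2.13, -0.04, -0.01, 0]]]
```

View pics/w5.png

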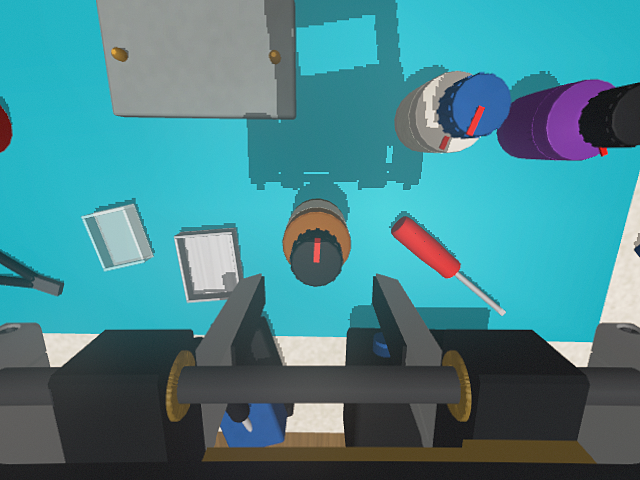

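>>> {"api": "play_rows", "payload": {"increments": [[[90, 2.1, 0, 0, 0], [90, 2.1, 0, 0, 0], [90, 2, 0, 0, 0], [90, 2.1, 0, 0, 0], [90, 0, 0, 0, 0], [255, 0, 0, 0, 0], [255, 0, 0, 0, 0], [255, 0, 0, 0, 0], [255, 0, 0, 0, 0]]]}}

```text
time_s: 8.87
ee_pos: [0.6742, 0.1539, 0.1001]
eef_rot: [-0.746, 1.568, -0.724]
force: [-2.1, -22.6, 4.9]
grip_width: 0.0374
```

```bash
python3 -c "
from h import *
st()"
```

```text
t 8.87 pos [0.6742 0.1539 0.1001] th 91.3 x [ 0.0023 -0.002  -1.    ] q [ 10.  40.  67.  -0.  72. -81.] F [ -2.1 -22.6   4.9] w 0.0374
```

>>> {"api": "play_rows", "payload": {"increments": [[[255, 0, -0.15, 0, 0], [255, 0, 0, 0, 5], [255, 0, 0, 0, 7], [255, 0, 0, 0, 7], [255, 0, 0, 0, 7], [255, 0, 0, 0, 7], [255, 0, 0, 0, 7], [255, 0, 0, 0, 7], [255, 0, 0, 0, 7], [255, 0, 0, 0, 7], [255, 0, 0, 0, 7], [255, 0, 0, 0, 7]]]}}

```text
time_s: 9.87
ee_pos: [0.6756, 0.1555, 0.1002]
eef_rot: [1.748, 1.563, 0.456]
force: [15.3, 11.0, -3.0]
grip_width: 0.0377
```

```bash
python3 -c "
from h import *
st()"
```

```text
t 9.87 pos [0.6756 0.1555 0.1002] th 16.0 x [ 0.0072  0.0035 -1.    ] q [10. 40. 67.  0. 72. -6.] F [15.3 11.  -3. ] w 0.0377
```

>>> {"api": "play_rows", "payload": {"increments": [[[255, 0, 0.15, -0.05, 7], [255, 0, 0, 0, 7], [255, 0, 0, 0, 7], [255, 0, 0, 0, 7], [255, 0, 0, 0, 7], [255, 0, 0, 0, 7], [255, 0, 0, 0, 7], [255, 0, 0, 0, 7], [255, 0, 0, 0, 7], [255, 0, 0, 0, 7], [255, 0, 0, 0, 7], [255, 0, 0, 0, 7]]]}}

```text
time_s: 10.87
ee_pos: [0.6768, 0.1539, 0.1001]
eef_rot: [2.702, 1.565, -0.057]
force: [6.6, -4.8, 1.4]
grip_width: 0.0373
```

```bash
python3 -c "
from h import *
o,_,_=st();print(o['tau'])
grab('wrist','w6.png')"
```

```text
t 10.87 pos [0.6768 0.1539 0.1001] th -68.0 x [ 0.0058 -0.0003 -1.    ] q [10. 41. 67. -0. 72. 78.] F [ 6.6 -4.8  1.4] w 0.0373
[  3.9213 -71.9856 -30.4268   1.7376   1.6635  -2.4046]
```

View pics/w6.png

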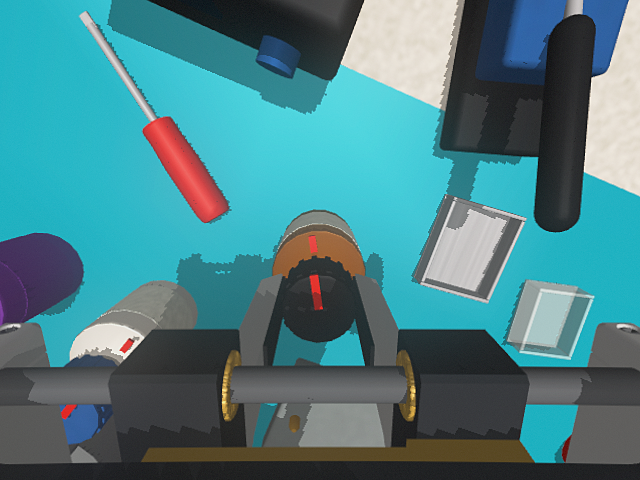

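>>> {"api": "play_rows", "payload": {"increments": [[[255, 0, 0, 0, 7], [255, 0, 0, 0, 5], [255, 0, 0, 0, 0], [255, 0, 0, 0, 0]]]}}

```text
time_s: 11.25
ee_pos: [0.676, 0.1536, 0.1]
eef_rot: [2.772, 1.567, -0.191]
force: [3.0, -5.8, 4.1]
grip_width: 0.0377
```

```bash
python3 -c "
from h import *
o,_,_=st();print(o['tau'])
o,im=grab('wrist')
cv2.imwrite('pics/w7.png',cv2.resize(im[200:360,220:420,::-1],None,fx=3,fy=3))"
```

```text
t 11.25 pos [0.676  0.1536 0.1   ] th -79.8 x [ 0.0035 -0.0007 -1.    ] q [10. 41. 67. -0. 72. 90.] F [ 3.  -5.8  4.1] w 0.0377
[  3.9541 -71.3017 -32.1709   1.5173   0.5188   0.6263]
```

View pics/w7.png

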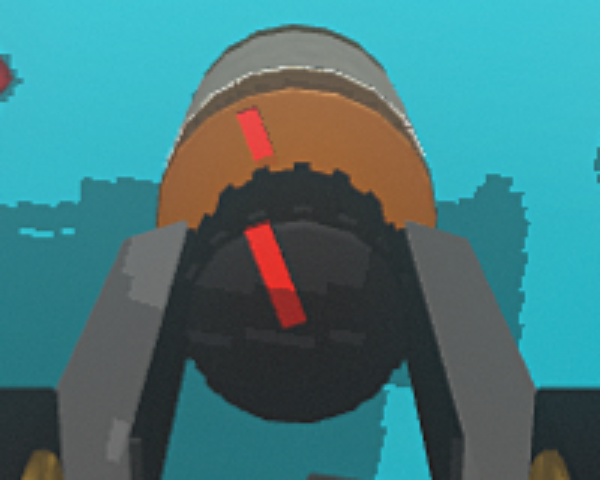

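>>> {"api": "play_rows", "payload": {"increments": [[[90, 0, 0, 0, 0], [90, 0, 0, 0, 0], [90, 0, 0, 0, 0], [90, -3, 0, 0, 0], [90, -4, 0, 0, 0], [90, -4, 0, 0, 0], [90, 0, 0, 0, 0]]]}}

```text
time_s: 11.88
ee_pos: [0.6769, 0.1551, 0.2178]
eef_rot: [-3.131, 1.559, 0.191]
force: [1.3, -0.0, 1.9]
grip_width: 0.0611
```

```bash
python3 -c "
from h import *
rows([.517,.049,.25],-70,90,end=2)"
```

```text
t 11.88 pos [0.6769 0.1551 0.2178] th -79.7 x [ 0.012   0.0023 -0.9999] q [10. 36. 59.  0. 85. 90.] F [ 1.3 -0.   1.9] w 0.0611
[[[90, -0.3, 0.8, 1.8, -7], [90, -0.4, 0.5, 1.8, -7], [90, -0.3, 0.3, 1.9, -7], [90, -0.4, 0.1, 1.9, -7], [90, -0.3, -0.2, 1.9, -7], [90, -0.4, -0.4, 1.9, -7], [90, -0.3, -0.6, 1.8, -7], [90, -0.4, -0.8, 1.7, -7], [90, -0.3, -1, 1.6, -7], [90, -0.34, -1.27, 1.51, -7], [90, 0, 0, 0, 0], [90, 0, 0, 0, 0]]]
```

>>> {"api": "play_rows", "payload": {"increments": [[[90, -0.3, 0.8, 1.8, -7], [90, -0.4, 0.5, 1.8, -7], [90, -0.3, 0.3, 1.9, -7], [90, -0.4, 0.1, 1.9, -7], [90, -0.3, -0.2, 1.9, -7], [90, -0.4, -0.4, 1.9, -7], [90, -0.3, -0.6, 1.8, -7], [90, -0.4, -0.8, 1.7, -7], [90, -0.3, -1, 1.6, -7], [90, -0.3, -1.3, 1.5, -7], [90, 0, 0, 0, 0], [90, 0, 0, 0, 0]]]}}

```text
time_s: 12.88
ee_pos: [0.515, 0.0486, 0.2429]
eef_rot: [1.932, 1.57, 0.19]
force: [-0.6, -0.1, -0.0]
grip_width: 0.0608
```

>>> {"api": "play_rows", "payload": {"increments": [[[90, 0, 0, 0, 0]]]}}

```text
time_s: 12.97
ee_pos: [0.5154, 0.049, 0.2423]
eef_rot: [2.246, 1.57, 0.503]
force: [-0.3, 0.4, -0.8]
grip_width: 0.0605
```

```bash
python3 -c "
from h import *
o,im=grab('wrist','w8.png');print(o['joint_vel'])
np.save('w8o.npy',o,allow_pickle=True)
rows([.458,.283,.2],0,0,end=2)"
```

```text
[ 0.0056  0.0153 -0.0054 -0.0016  0.0012 -0.0059]
t 13.02 pos [0.5155 0.0491 0.2421] th -9.8 x [-0.0001  0.0002 -1.    ] q [ 1. 12. 89.  0. 79. 11.] F [-0.2 -0.3  0.5] w 0.061
[[[0, 0.6, -1.4, -3.2, 0], [0, 0.6, -1.4, -3.1, 0], [0, 0.6, -1.3, -3.2, 0], [0, 0.6, -1.4, -3.1, 0], [0, 0.6, -1.4, -3.2, 0], [0, 0.6, -1.4, -3.1, 0], [0, 0.62, -1.36, -3.17, 0], [0, 0, 0, 0, 0], [0, 0, 0, 0, 0]]]
```

View pics/w8.png

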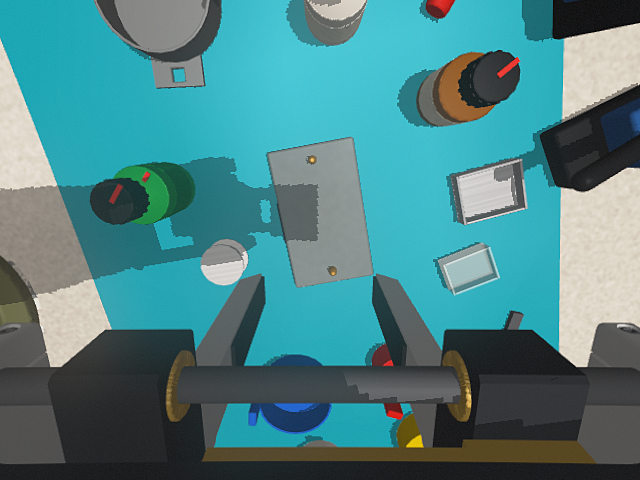

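```bash
python3 -c "
from h import *
o=np.load('w8o.npy',allow_pickle=True).item()
im=cv2.imread('pics/w8.png');hsv=cv2.cvtColor(im,cv2.COLOR_BGR2HSV)
m=cv2.inRange(hsv,(8,110,50),(30,255,255)); m[:130]=0;m[290:]=0;m[:,:260]=0;m[:,380:]=0
n,l,s,c=cv2.connectedComponentsWithStats(m);print(s,c)
for k in range(1,n):
    if s[k,4]>8:print(onz('wrist',[c[k]],.027,o))
q=onz('wrist',[[267,152],[353,137],[373,275],[298,287]],.02,o);print(q,q.mean(0))
"
```

```text
[[     0      0    640    480 307148]
 [   310    156      6      8     27]
 [   330    268      6      7     25]] [[319.4995 239.5044]
 [312.7778 159.5556]
 [333.16   271.76  ]]
[[0.5206 0.1139 0.027 ]]
[[ 0.5219 -0.0223  0.027 ]]
[[ 0.4706  0.1307  0.02  ]
 [ 0.5692  0.1302  0.02  ]
 [ 0.5703 -0.0377  0.02  ]
 [ 0.4747 -0.0376  0.02  ]] [0.5212 0.0464 0.02  ]
```

>>> {"api": "play_rows", "payload": {"increments": [[[0, 0.6, -1.4, -3.2, 0], [0, 0.6, -1.4, -3.1, 0], [0, 0.6, -1.3, -3.2, 0], [0, 0.6, -1.4, -3.1, 0], [0, 0.6, -1.4, -3.2, 0], [0, 0.6, -1.4, -3.1, 0], [0, 0.6, -1.4, -3.2, 0], [0, 0, 0, 0, 0], [0, 0, 0, 0, 0], [0, 0, 0, 0, 0]]]}}

```text
time_s: 13.85
ee_pos: [0.4569, 0.2829, 0.2]
eef_rot: [-0.709, 1.57, -2.449]
force: [-0.2, -1.0, -0.2]
grip_width: 0.0938
```

```bash
python3 -c "
from h import *
o,im=grab('wrist','w9.png')
np.save('w9o.npy',o,allow_pickle=True);st()"
```

```text
t 13.9 pos [0.4571 0.2824 0.2003] th -9.8 x [-0.0002 -0.0002 -1.    ] q [28. 16. 90. -0. 75. 38.] F [-1.   0.2  0.3] w 0.0941
```

View pics/w9.png

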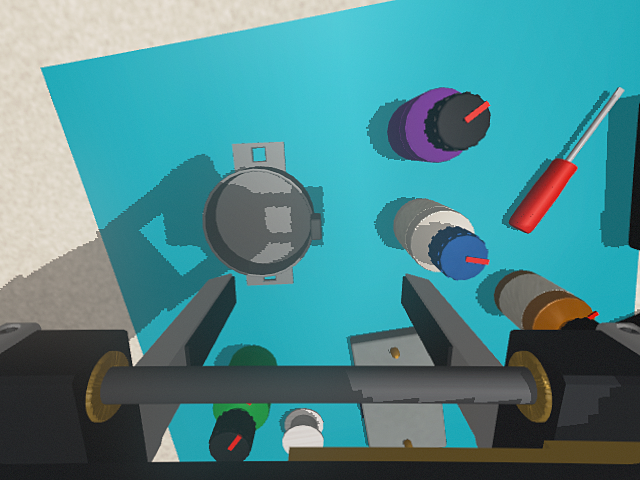

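```bash
python3 -c "
import cv2
a=cv2.imread('pics/w9.png');cv2.imwrite('pics/w9z.png',cv2.resize(a[135:290,190:340],None,fx=4,fy=4,interpolation=2)[:600])"
```

```text
(no output)
```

View pics/w9z.png

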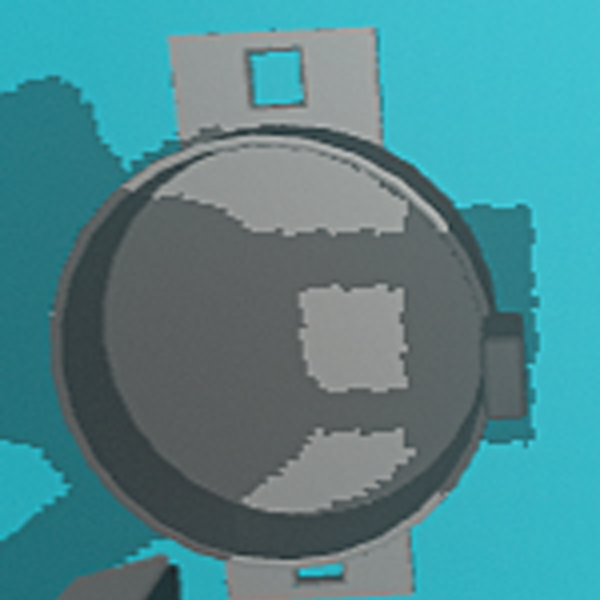

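```bash
python3 -c "
from h import *
o=np.load('w9o.npy',allow_pickle=True).item()
W=lambda p,z:onz('wrist',crop(p,190,135),z,o)[:,:2]
print('hole far',W([[275,77]],.006),'bar',W([[170,37],[377,27]],.006),'near hole edge',W([[320,581]],.006))
print('rim',W([[52,335],[495,350],[272,125],[290,560],[275,343]],.045))
print('ear',W([[506,377],[487,335],[526,335],[526,418],[487,418]],.075))"
```

```text
hole far [[0.4064 0.3637]] bar [[0.3815 0.3781]
 [0.4354 0.3716]] near hole edge [[0.3889 0.2219]]
rim [[0.3451 0.3116]
 [0.4531 0.2895]
 [0.4099 0.3525]
 [0.3908 0.2433]
 [0.3993 0.3004]]
ear [[0.456  0.2891]
 [0.4534 0.2994]
 [0.4621 0.298 ]
 [0.4589 0.2787]
 [0.45   0.2802]]
```

```bash
python3 -c "
from h import *
rows([.4563,.2895,.1],-1,90,n=5);rows([.4563,.2895,.049],-1,90,n=7,end=1)"
```

```text
t 13.9 pos [0.4571 0.2824 0.2003] th -9.8 x [-0.0002 -0.0002 -1.    ] q [28. 16. 90. -0. 75. 38.] F [-1.   0.2  0.3] w 0.0941
[[[90, 2, 0, -0.1, -0.2], [90, 2, -0.1, -0.2, -0.2], [90, 2, 0, -0.1, -0.2], [90, 2, -0.1, -0.2, -0.2], [90, 2.03, 0.01, -0.09, -0.2]]]
t 13.9 pos [0.4571 0.2824 0.2003] th -9.8 x [-0.0002 -0.0002 -1.    ] q [28. 16. 90. -0. 75. 38.] F [-1.   0.2  0.3] w 0.0941
[[[90, 2.2, 0, -0.1, -0.1], [90, 2.1, -0.1, -0.1, -0.2], [90, 2.2, 0, -0.1, -0.1], [90, 2.1, 0, -0.1, -0.2], [90, 2.2, 0, -0.1, -0.1], [90, 2.2, -0.1, -0.1, -0.2], [90, 2.13, 0.01, -0.09, -0.1], [90, 0, 0, 0, 0]]]
```

>>> {"api": "play_rows", "payload": {"increments": [[[90, 2, 0, -0.1, -0.2], [90, 2, -0.1, -0.2, -0.2], [90, 2, 0, -0.1, -0.2], [90, 2, -0.1, -0.2, -0.2], [90, 2, 0, -0.1, -0.2], [90, 0, 0, 0, 0], [90, 0, 0, 0, 0]]]}}

```text
time_s: 14.48
ee_pos: [0.4562, 0.2892, 0.1004]
eef_rot: [-0.883, 1.57, -2.608]
force: [0.5, -0.4, 0.6]
grip_width: 0.061
```

```bash
python3 -c "
from h import *
o,im=grab('wrist','w10.png')
print(proj('wrist',[[.4563,.2895,.075]],o))
rows([.4563,.2895,.049],0,90,n=3,end=1)"
```

```text
[[318.3177 273.2227]]
t 14.53 pos [0.4566 0.2896 0.1014] th -8.8 x [ 0.0007  0.0004 -1.    ] q [29. 22. 95.  0. 63. 37.] F [0.2 0.2 0.2] w 0.0608
[[[90, 1.7, 0, 0, 0], [90, 1.8, 0, 0, 0], [90, 1.74, -0.03, 0.02, 0], [90, 0, 0, 0, 0]]]
```

View pics/w10.png

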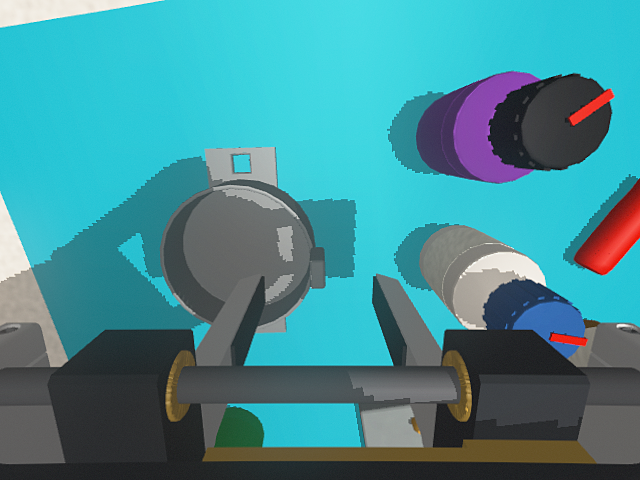

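>>> {"api": "play_rows", "payload": {"increments": [[[90, 1.7, 0, 0, 0], [90, 1.8, 0, 0, 0], [90, 1.7, 0, 0, 0], [90, 0, 0, 0, 0], [255, 0, 0, 0, 0], [255, 0, 0, 0, 0], [255, 0, 0, 0, 0], [255, 0, 0, 0, 0], [255, 0, 0, 0, 0], [255, 0, 0, 0, 0]]], "newtons": 40}}

```text
time_s: 15.37
ee_pos: [0.456, 0.2902, 0.0488]
eef_rot: [2.211, 1.57, 0.488]
force: [-0.3, -0.5, -0.3]
grip_width: 0.0243
```

```bash
python3 -c "
from h import *
st()"
```

```text
t 15.37 pos [0.456  0.2902 0.0488] th -8.7 x [ 0.0006  0.0003 -1.    ] q [29. 26. 97. -0. 56. 37.] F [-0.3 -0.5 -0.3] w 0.0243
```

Still closing; wait, then lift.

>>> {"api": "play_rows", "payload": {"increments": [[[255, 0, 0, 0, 0], [255, 0, 0, 0, 0], [255, 0, 0, 0, 0], [255, 0, 0, 0, 0], [255, -1, 0, 0, 0], [255, -2, 0, 0, 0], [255, -2, 0, 0, 0], [255, -2, 0, 0, 0], [255, -2, 0, 0, 0], [255, 0, 0, 0, 0], [255, 0, 0, 0, 0]]]}}

```text
time_s: 16.28
ee_pos: [0.4561, 0.2902, 0.139]
eef_rot: [2.201, 1.569, 0.478]
force: [-0.6, 0.8, -1.7]
grip_width: 0.0098
```

```bash
python3 -c "
from h import *
o,im=grab('wrist','w11.png')
rows([.579,.047,.14],-9.4,255,n=14,end=2)"
```

```text
t 16.33 pos [0.4556 0.29   0.1379] th -8.7 x [-0.0002 -0.0001 -1.    ] q [29. 20. 93. -0. 67. 37.] F [-0.3  0.6 -1.5] w 0.0097
[[[255, 0, 1.1, 1.6, -0.7], [255, 0, 1.1, 1.6, -0.6], [255, 0, 1.1, 1.6, -0.7], [255, -0.1, 1.1, 1.6, -0.7], [255, 0, 1.1, 1.6, -0.7], [255, 0, 1, 1.7, -0.6], [255, 0, 1, 1.6, -0.7], [255, 0, 1, 1.7, -0.7], [255, 0, 1, 1.7, -0.6], [255, -0.1, 1, 1.7, -0.7], [255, 0, 0.9, 1.7, -0.7], [255, 0, 0.9, 1.7, -0.7]]]
[[[255, 0, 0.9, 1.7, -0.6], [255, -0.01, 0.92, 1.77, -0.7], [255, 0, 0, 0, 0], [255, 0, 0, 0, 0]]]
```

View pics/w11.png

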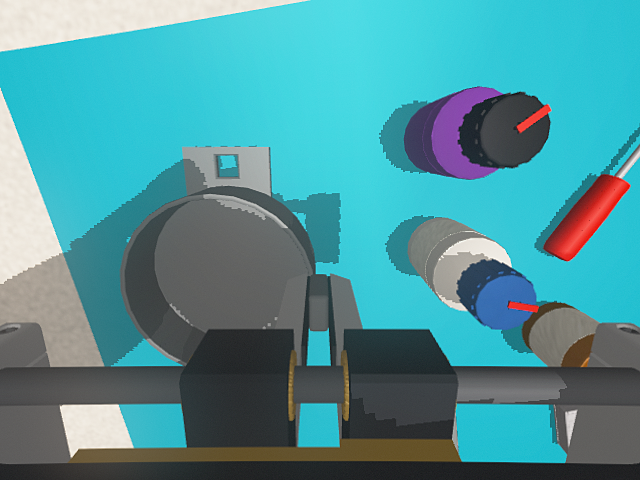

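```bash
python3 -c "
from h import *
o=np.load('w8o.npy',allow_pickle=True).item()
print(onz('wrist',[[118,202]],.125,o),onz('scene',[[295,187]],.125))"
```

```text
[[0.3497 0.1098 0.125 ]] [[0.3438 0.1103 0.125 ]]
```

>>> {"api": "play_rows", "payload": {"increments": [[[255, 0, 1.1, 1.6, -0.7], [255, 0, 1.1, 1.6, -0.6], [255, 0, 1.1, 1.6, -0.7], [255, -0.1, 1.1, 1.6, -0.7], [255, 0, 1.1, 1.6, -0.7], [255, 0, 1, 1.7, -0.6], [255, 0, 1, 1.6, -0.7], [255, 0, 1, 1.7, -0.7], [255, 0, 1, 1.7, -0.6], [255, -0.1, 1, 1.7, -0.7], [255, 0, 0.9, 1.7, -0.7], [255, 0, 0.9, 1.7, -0.7]]]}}

```text
time_s: 17.33
ee_pos: [0.5609, 0.0809, 0.1387]
eef_rot: [-1.49, 1.568, -3.07]
force: [0.6, 0.5, -1.3]
grip_width: 0.0094
```

>>> {"api": "play_rows", "payload": {"increments": [[[255, 0, 0.9, 1.7, -0.6], [255, 0, 0.9, 1.8, -0.7], [255, 1.5, 0, 0, 0], [255, 1.7, 0, 0, 0], [255, 1.5, 0, 0, 0], [255, 0, 0, 0, 0], [255, 0, 0, 0, 0], [255, 0, 0, 0, 0]]]}}

```text
time_s: 18.0
ee_pos: [0.5791, 0.0469, 0.0936]
eef_rot: [-1.527, 1.571, -3.085]
force: [0.6, 1.1, -0.9]
grip_width: 0.0099
```

```bash
python3 -c "
from h import *
o,im=grab('wrist','w12.png')
np.save('w12o.npy',o,allow_pickle=True)
cv2.imwrite('pics/w12z.png',cv2.resize(im[100:300,130:330,::-1],None,fx=3,fy=3,interpolation=2))
st();print(proj('wrist',[[.5206,.1139,.033],[.5206,.1139,.02]],o))"
```

```text
t 18.05 pos [0.5793 0.0469 0.094 ] th 0.7 x [ 0.0008  0.0001 -1.    ] q [ 1. 27. 89.  0. 64.  0.] F [-0.1  0.  -0.8] w 0.0096
[[233.8529 162.3508]
 [238.1473 161.623 ]]
```

View pics/w12z.png

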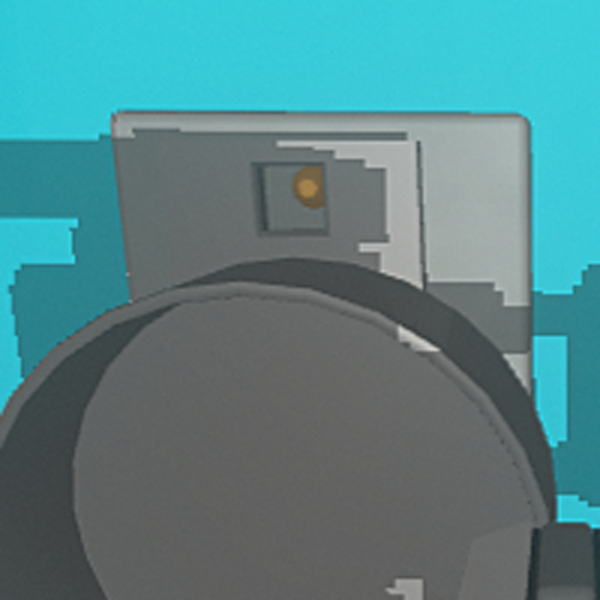

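View pics/w12.png

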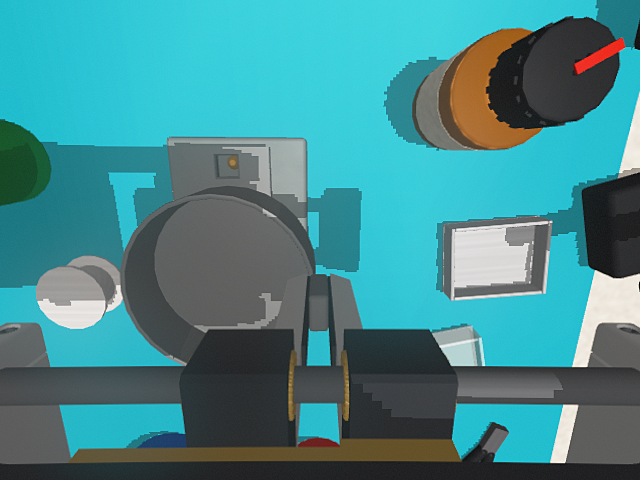

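```bash
python3 -c "
from h import *
o=np.load('w12o.npy',allow_pickle=True).item()
W=lambda p,z:onz('wrist',crop(p,130,100,3),z,o)[:,:2]
h=W([[250,163],[328,163],[330,236],[258,236]],.051);print(h,h.mean(0))
print('peg',W([[308,188]],.033)); 
print('stand corner',W([[112,113],[530,116]],.02),'bar',W([[113,130],[418,140]],.051))"
```

```text
[[0.5121 0.1196]
 [0.5284 0.1198]
 [0.5281 0.1048]
 [0.5128 0.1045]] [0.5204 0.1122]
peg [[0.5196 0.1139]]
stand corner [[0.4714 0.1297]
 [0.5697 0.1307]] bar [[0.4843 0.1257]
 [0.5474 0.1248]]
```

```bash
python3 -c "
from h import *
o,im=grab('side');cv2.imwrite('pics/d1.png',cv2.resize(im[190:310,260:420,::-1],None,fx=4.8,fy=4.8,interpolation=2))
o,im=grab('scene');cv2.imwrite('pics/s2.png',cv2.resize(im[180:300,260:420,::-1],None,fx=4.8,fy=4.8,interpolation=2))"
```

```text
(no output)
```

View pics/d1.png

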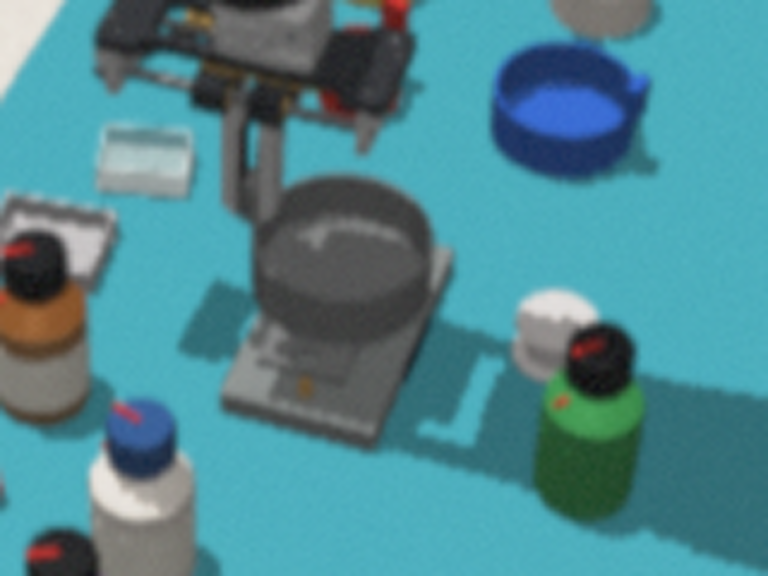

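View pics/s2.png

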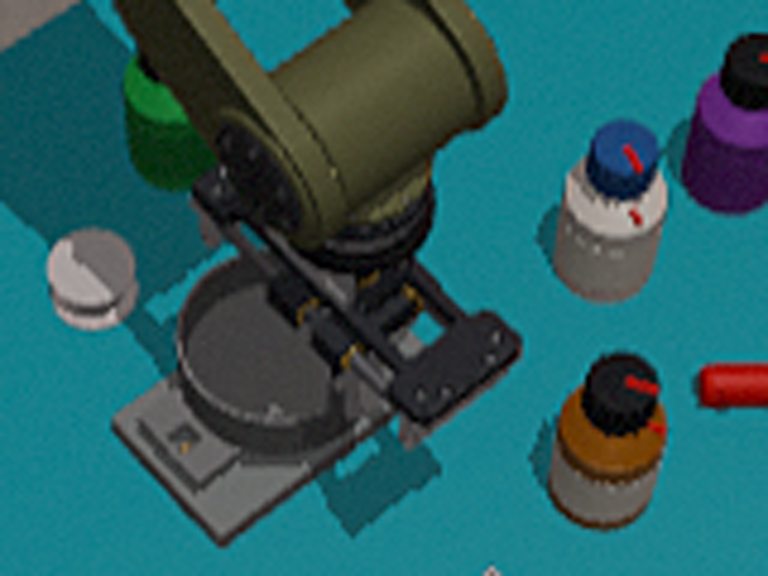

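```bash
python3 -c "
from h import *
o=np.load('w12o.npy',allow_pickle=True).item()
for z in(.051,.057,.063):
  b=onz('wrist',[[182,147],[270,147],[215,153],[239,153],[239.5,178],[217,178],[182,147],[270,147]],z,o)[:,:2]
  print(z,b[:2].ravel(),b[1]-b[0],b[2:6].mean(0),b[3]-b[2])"
```

```text
0.051 [0.4932 0.1235 0.548  0.1244] [0.0548 0.0009] [0.5209 0.1126] [0.015  0.0002]
0.057 [0.4955 0.1235 0.5488 0.1244] [0.0534 0.0009] [0.5224 0.1129] [0.0146 0.0002]
0.063 [0.4977 0.1235 0.5496 0.1244] [0.0519 0.0009] [0.524  0.1132] [0.0142 0.0002]
```

>>> {"api": "play_rows", "payload": {"increments": [[[255, 0, 0, -0.12, 0], [255, 0.6, 0, 0, 0], [255, 0.6, 0, 0, 0], [255, 0.6, 0, 0, 0], [255, 0, 0, 0, 0], [255, 0, 0, 0, 0]]]}}

```text
time_s: 18.65
ee_pos: [0.5787, 0.048, 0.0747]
eef_rot: [-1.567, 1.57, -3.126]
force: [-0.2, 0.3, -0.2]
grip_width: 0.0096
```

```bash
python3 -c "
from h import *
o,im=grab('wrist','w13.png')
np.save('w13o.npy',o,allow_pickle=True)
cv2.imwrite('pics/w13z.png',cv2.resize(im[130:210,160:300,::-1],None,fx=5,fy=5,interpolation=2))
st()"
```

```text
t 18.7 pos [0.5789 0.048  0.0751] th 0.7 x [-0.0004  0.     -1.    ] q [ 1. 29. 89.  0. 62.  0.] F [ 0.9  0.7 -0.7] w 0.0095
```

View pics/w13z.png

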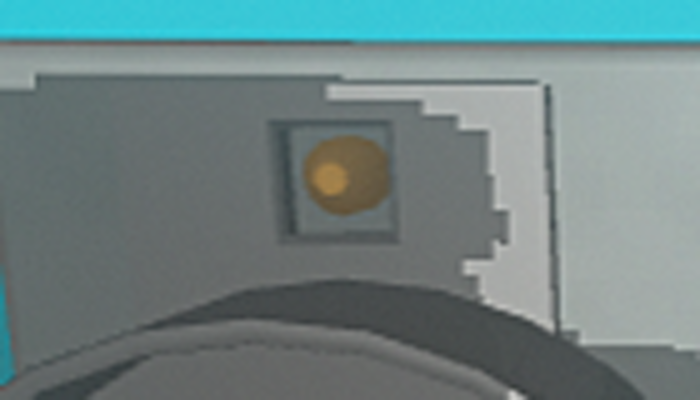

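>>> {"api": "play_rows", "payload": {"increments": [[[255, 0.3, 0, 0, 0], [255, 0.3, 0, 0, 0], [255, 0, 0, 0, 0], [255, 0, 0, 0, 0]]]}}

```text
time_s: 19.03
ee_pos: [0.5789, 0.048, 0.0692]
eef_rot: [-1.512, 1.57, -3.07]
force: [-0.0, -0.1, -0.8]
grip_width: 0.0096
```

```bash
python3 -c "
from h import *
o,im=grab('wrist')
cv2.imwrite('pics/w14z.png',cv2.resize(im[130:210,160:300,::-1],None,fx=5,fy=5,interpolation=2))
st()"
```

```text
t 19.08 pos [0.579  0.048  0.0693] th 0.7 x [-0. -0. -1.] q [ 1. 29. 90. -0. 61.  0.] F [ 0.  -0.3 -1.3] w 0.0099
```

View pics/w14z.png

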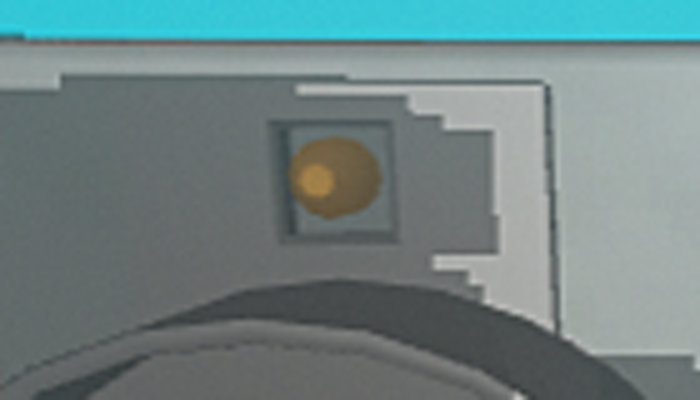

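Nearly down, no contact force. Lower 1 mm, release, rise.

>>> {"api": "play_rows", "payload": {"increments": [[[255, 0.1, 0, 0, 0], [255, 0, 0, 0, 0], [110, 0, 0, 0, 0], [110, 0, 0, 0, 0], [110, 0, 0, 0, 0], [110, 0, 0, 0, 0], [110, 0, 0, 0, 0], [90, -2, 0, 0, 0], [90, -4, 0, 0, 0], [90, -4, 0, 0, 0], [90, -4, 0, 0, 0], [90, 0, 0, 0, 0]]]}}

```text
time_s: 20.08
ee_pos: [0.5814, 0.0482, 0.2167]
eef_rot: [1.583, 1.559, 0.025]
force: [1.0, 0.1, -0.0]
grip_width: 0.0608
```

```bash
python3 -c "
from h import *
o,im=grab('wrist','w15.png')
cv2.imwrite('pics/w15z.png',cv2.resize(im[120:400,160:380,::-1],None,fx=2.1,fy=2.1,interpolation=2))
o,im=grab('side');cv2.imwrite('pics/d2.png',cv2.resize(im[140:300,260:430,::-1],None,fx=3.7,fy=3.7,interpolation=2))
st()"
```

```text
t 20.18 pos [0.5794 0.0481 0.2097] th 0.7 x [ 0.0029  0.     -1.    ] q [ 1. 21. 82. -0. 77.  0.] F [ 0.4  0.6 -0.1] w 0.0611
```

View pics/w15.png

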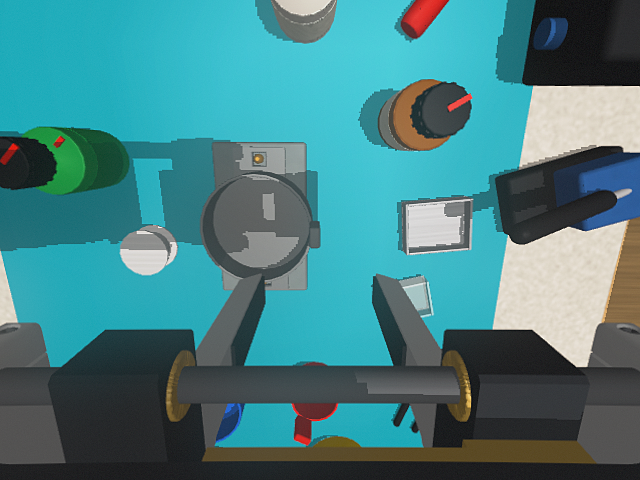

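View pics/d2.png

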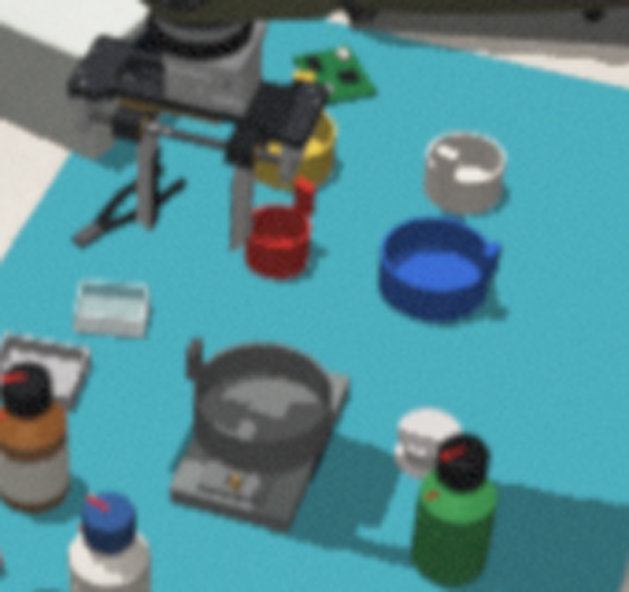

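```bash
python3 -c "
from h import *
rows([.390,-.180,.16],7.5,90,end=3)"
```

```text
t 20.18 pos [0.5794 0.0481 0.2097] th 0.7 x [ 0.0029  0.     -1.    ] q [ 1. 21. 82. -0. 77.  0.] F [ 0.4  0.6 -0.1] w 0.0611
[[[90, 0.6, -2.4, 2.8, 0.9], [90, 0.6, -2.4, 2.9, 1], [90, 0.6, -2.3, 2.9, 0.9], [90, 0.7, -2.2, 2.9, 1], [90, 0.6, -2.2, 3, 0.9], [90, 0.6, -2.2, 3, 0.9], [90, 0.6, -2.1, 3, 1], [90, 0.61, -2.09, 3.12, 0.9], [90, 0, 0, 0, 0], [90, 0, 0, 0, 0], [90, 0, 0, 0, 0]]]
```

>>> {"api": "play_rows", "payload": {"increments": [[[90, 0.6, -2.4, 2.8, 0.9], [90, 0.6, -2.4, 2.9, 1], [90, 0.6, -2.3, 2.9, 0.9], [90, 0.7, -2.2, 2.9, 1], [90, 0.6, -2.2, 3, 0.9], [90, 0.6, -2.2, 3, 0.9], [90, 0.6, -2.1, 3, 1], [90, 0.6, -2.1, 3.1, 0.9], [90, 0, 0, 0, 0], [90, 0, 0, 0, 0], [90, 0, 0, 0, 0], [90, 0, 0, 0, 0]]]}}

```text
time_s: 21.18
ee_pos: [0.3898, -0.179, 0.159]
eef_rot: [-2.171, 1.57, 2.424]
force: [-0.2, 0.1, 0.5]
grip_width: 0.0611
```

```bash
cat >> h.py <<'E'
def wz(name,x0,y0,x1,y1,s):
    o,im=grab('wrist',name+'.png'); np.save(name+'o.npy',o,allow_pickle=True)
    cv2.imwrite('pics/'+name+'z.png',cv2.resize(im[y0:y1,x0:x1,::-1],None,fx=s,fy=s,interpolation=2)); st(o); return o,im
def ld(name): return np.load(name+'o.npy',allow_pickle=True).item()
E
python3 -c "
from h import *
o,_=wz('w16',220,130,460,310,3.3)
print(proj('wrist',[.39,-.18,.07],o))"
```

```text
t 21.18 pos [ 0.3898 -0.179   0.159 ] th -6.7 x [-0.0005  0.0004 -1.    ] q [-30.   4. 109.   0.  67. -23.] F [-0.2  0.1  0.5] w 0.0611
[[318.5032 247.306 ]]
```

View pics/w16.png

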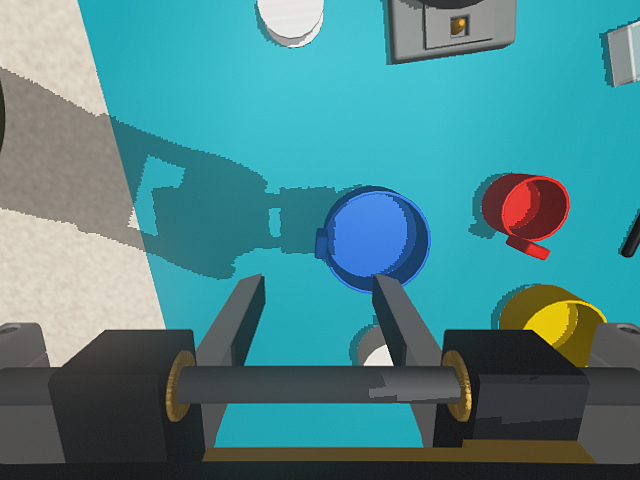

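View pics/w16z.png

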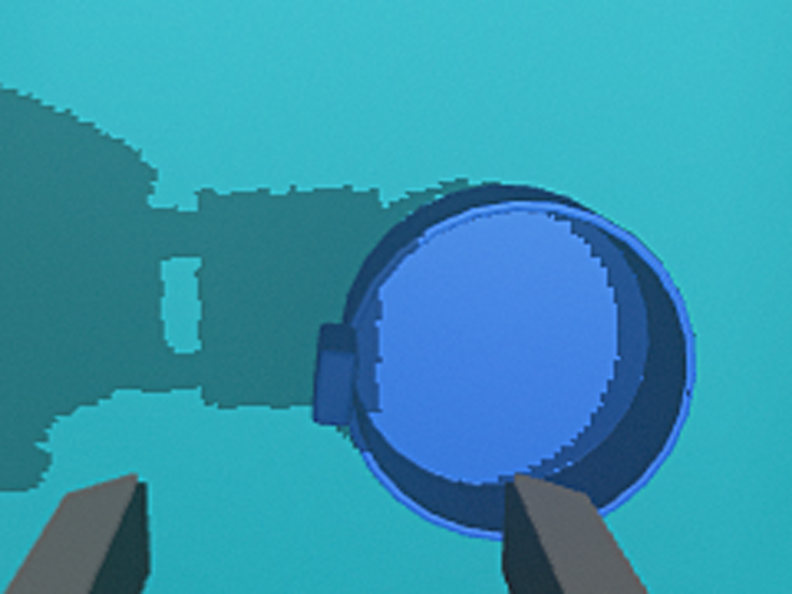

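```bash
cat >> h.py <<'E'
def meas(name,x0,y0,s,ear,rim,ze=.07,zr=.04):
    o=ld(name); e=onz('wrist',crop(ear,x0,y0,s),ze,o)[:,:2]; r=onz('wrist',crop(rim,x0,y0,s),zr,o)[:,:2]
    ec=e.mean(0)
    print('ear c',ec,'edges',np.degrees(np.arctan2(*(e[3]-e[0])[::-1])).round(1),np.degrees(np.arctan2(*(e[2]-e[1])[::-1])).round(1),'sizes',np.linalg.norm(e[1]-e[0]).round(4),np.linalg.norm(e[3]-e[0]).round(4))
    # rim: left,right,top,bottom
    c1=(r[0]+r[1])/2;c2=(r[2]+r[3])/2;print('rim c',c1,c2,'dia',np.linalg.norm(r[1]-r[0]).round(4),np.linalg.norm(r[3]-r[2]).round(4))
    for c in(c1,c2,(c1+c2)/2): v=ec-c;print('az',np.degrees(np.arctan2(v[1],v[0])).round(1),'r',np.linalg.norm(v).round(4))
E
python3 -c "
from h import *
meas('w16',220,130,3.3,[[320,352],[354,352],[350,424],[314,422]],[[346,372],[695,362],[520,201],[512,538]])"
```

```text
ear c [ 0.3921 -0.1801] edges -101.5 -99.3 sizes 0.0084 0.0181
rim c [ 0.4425 -0.1888] [ 0.4412 -0.1913] dia 0.0955 0.0961
az 170.2 r 0.0512
az 167.1 r 0.0504
az 168.7 r 0.0508
```

```bash
python3 -c "
from h import *
rows([.392,-.180,.044],4,90,n=5,end=2)"
```

```text
t 21.23 pos [ 0.3899 -0.1789  0.1591] th -6.7 x [-0.0003  0.0003 -1.    ] q [-30.   4. 109.   0.  67. -23.] F [0.  1.2 0.4] w 0.0607
[[[90, 2.3, 0, 0, 0.8], [90, 2.3, 0.1, 0, 0.8], [90, 2.3, 0, 0.1, 0.8], [90, 2.3, 0.1, 0, 0.8], [90, 2.31, 0.03, -0.02, 0.8], [90, 0, 0, 0, 0], [90, 0, 0, 0, 0]]]
```

>>> {"api": "play_rows", "payload": {"increments": [[[90, 2.3, 0, 0, 0.8], [90, 2.3, 0.1, 0, 0.8], [90, 2.3, 0, 0.1, 0.8], [90, 2.3, 0.1, 0, 0.8], [90, 2.3, 0, 0, 0.8], [90, 0, 0, 0, 0], [255, 0, 0, 0, 0], [255, 0, 0, 0, 0], [255, 0, 0, 0, 0], [255, 0, 0, 0, 0], [255, 0, 0, 0, 0], [255, 0, 0, 0, 0]]]}}

```text
time_s: 22.23
ee_pos: [0.3914, -0.1812, 0.0449]
eef_rot: [1.273, 1.57, -0.486]
force: [-0.2, -0.0, 0.6]
grip_width: 0.0241
```

>>> {"api": "play_rows", "payload": {"increments": [[[255, 0, 0, 0, 0], [255, 0, 0, 0, 0], [255, 0, 0, 0, 0], [255, 0, 0, 0, 0], [255, -1, 0, 0, 0], [255, -3, 0, 0, 0], [255, -3, 0, 0, 0], [255, -3, 0, 0, 0], [255, -1, 0, 0, 0], [255, 0, 0, 0, 0], [255, 0, 0, 0, 0], [255, 0, 0, 0, 0]]]}}

```text
time_s: 23.23
ee_pos: [0.3905, -0.1807, 0.1529]
eef_rot: [-1.894, 1.568, 2.63]
force: [1.0, 0.5, -1.3]
grip_width: 0.0096
```

```bash
python3 -c "
from h import *
o,_=wz('w17',220,130,460,310,3.3)"
```

```text
t 23.23 pos [ 0.3905 -0.1807  0.1529] th -10.8 x [-0.002   0.0011 -1.    ] q [-30.   5. 109.  -0.  66. -19.] F [ 1.   0.5 -1.3] w 0.0096
```

View pics/w17.png

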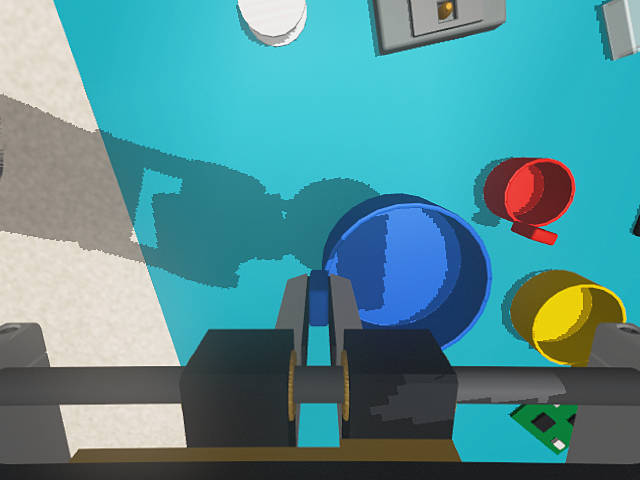

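View pics/w17z.png

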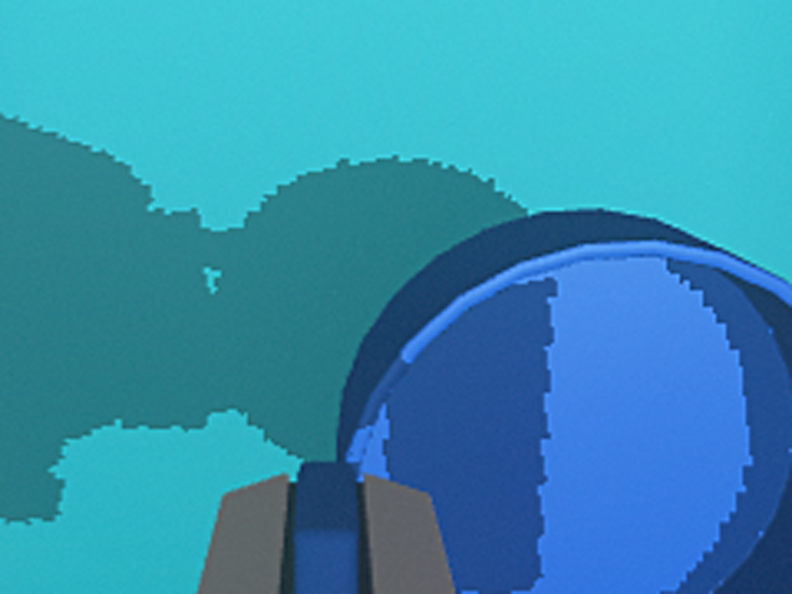

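```bash
cat >> h.py <<'E'
from scipy.optimize import least_squares
def circ(P,r,c0):
    s=least_squares(lambda c:np.hypot(P[:,0]-c[0],P[:,1]-c[1])-r,c0);return s.x,s.fun
def heldc(name,pts,rad,re,dz):
    "circle fit of held cup rim; print centre in tool y,z (cm). dz = rim z - TCP z"
    o=ld(name); zr=o['ee_pos'][2]+dz
    P=onz('wrist',pts,zr,o); c,f=circ(P[:,:2],rad,o['ee_pos'][:2]); M=R.from_euler('xyz',o['eef_rot']).as_matrix()
    print('tool',(M.T@(np.r_[c,zr]-o['ee_pos'])*1000).round(1),'mm, res mm',(f*1000).round(1),'exp y',re*1000)
E
python3 -c "
from h import *
p=np.r_[crop([[405,357],[460,300],[540,258],[640,242],[740,263],[788,290]],220,130,3.3),[[490,275],[479,310]]]
heldc('w17',p,.049,.051,-.0049)"
```

```text
tool [ 4.8 50.   0.8] mm, res mm [-1.8 -0.7 -0.   0.4  0.5  0.3 -0.1 -2.2] exp y 51.0
```

```bash
python3 -c "
from h import *
rows([.480,.077,.15],25.2,255,n=10,end=2)"
```

```text
t 23.28 pos [ 0.3905 -0.1807  0.1529] th -10.8 x [-0.0023  0.0013 -1.    ] q [-30.   5. 109.   0.  66. -19.] F [ 0.4  0.3 -1.4] w 0.0098
[[[255, 0, 0.4, -2.7, 2.5], [255, 0.1, 0.3, -2.7, 2.5], [255, 0, 0.1, -2.7, 2.6], [255, 0, 0.1, -2.8, 2.5], [255, 0, -0.1, -2.7, 2.5], [255, 0.1, -0.2, -2.7, 2.5], [255, 0, -0.3, -2.7, 2.5], [255, 0, -0.5, -2.7, 2.6], [255, 0.1, -0.5, -2.7, 2.5], [255, 0, -0.72, -2.62, 2.5], [255, 0, 0, 0, 0], [255, 0, 0, 0, 0]]]
```

>>> {"api": "play_rows", "payload": {"increments": [[[255, 0, 0.4, -2.7, 2.5], [255, 0.1, 0.3, -2.7, 2.5], [255, 0, 0.1, -2.7, 2.6], [255, 0, 0.1, -2.8, 2.5], [255, 0, -0.1, -2.7, 2.5], [255, 0.1, -0.2, -2.7, 2.5], [255, 0, -0.3, -2.7, 2.5], [255, 0, -0.5, -2.7, 2.6], [255, 0.1, -0.5, -2.7, 2.5], [255, 0, -0.7, -2.6, 2.5], [255, 0, 0, 0, 0], [255, 0, 0, 0, 0]]]}}

```text
time_s: 24.28
ee_pos: [0.4802, 0.0772, 0.1498]
eef_rot: [-0.85, 1.568, -3.047]
force: [-0.5, 0.4, -0.6]
grip_width: 0.0098
```

```bash
python3 -c "
from h import *
rows([.480,.0768,.107],0,255,n=4,end=2)"
```

```text
t 24.28 pos [0.4802 0.0772 0.1498] th -35.9 x [-0.0027 -0.0003 -1.    ] q [  5.  12. 101.  -0.  67.  41.] F [-0.5  0.4 -0.6] w 0.0098
[[[255, 1.1, 0, 0, 0], [255, 1, 0, 0, 0], [255, 1.1, 0, 0, 0], [255, 1.08, 0.01, 0.03, 0], [255, 0, 0, 0, 0], [255, 0, 0, 0, 0]]]
```

>>> {"api": "play_rows", "payload": {"increments": [[[255, 1.2, 0, 0, 0], [255, 1.2, 0, 0, 0], [255, 1.2, 0, 0, 0], [255, 0, 0, 0, 0], [255, 0, 0, 0, 0]]]}}

```text
time_s: 24.7
ee_pos: [0.4801, 0.0756, 0.1148]
eef_rot: [-0.842, 1.569, -3.041]
force: [1.1, 0.0, -0.6]
grip_width: 0.0095
```

```bash
python3 -c "
from h import *
o,_=wz('w18',260,130,480,350,2.7)
o,im=grab('side');cv2.imwrite('pics/d3.png',cv2.resize(im[210:330,260:400,::-1],None,fx=5,fy=5,interpolation=2))
o,im=grab('scene');cv2.imwrite('pics/s3.png',cv2.resize(im[200:310,260:400,::-1],None,fx=5,fy=5,interpolation=2))"
```

```text
t 24.7 pos [0.4801 0.0756 0.1148] th -36.0 x [-0.0019 -0.0002 -1.    ] q [  5.  15. 103.  -0.  62.  41.] F [ 1.1  0.  -0.6] w 0.0095
```

View pics/w18.png

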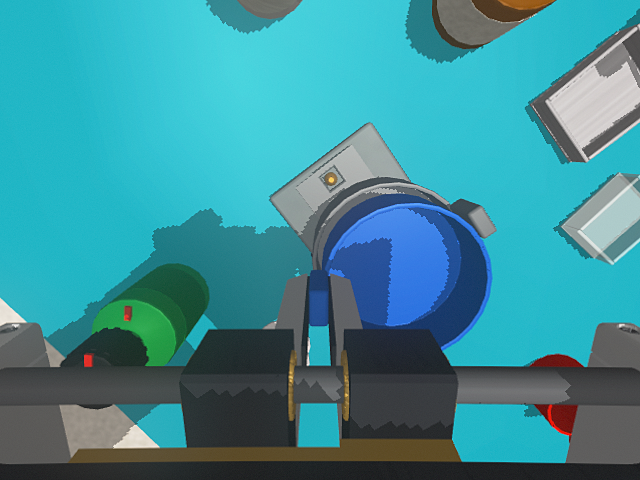

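View pics/d3.png

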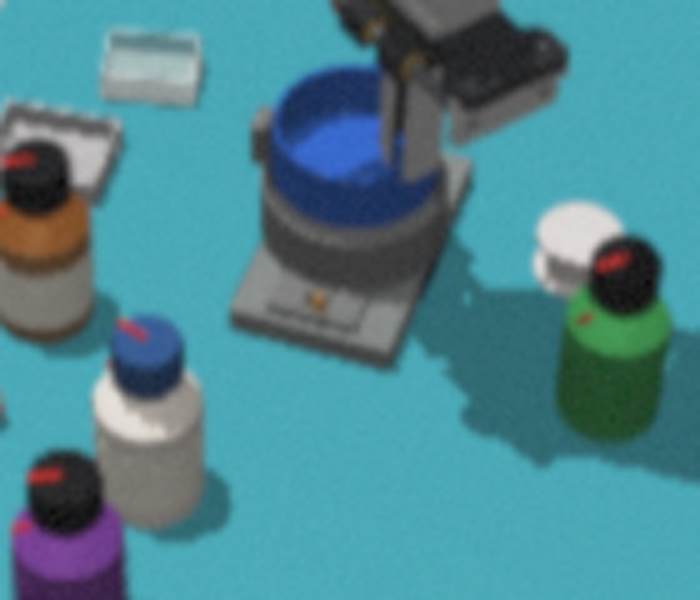

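View pics/s3.png

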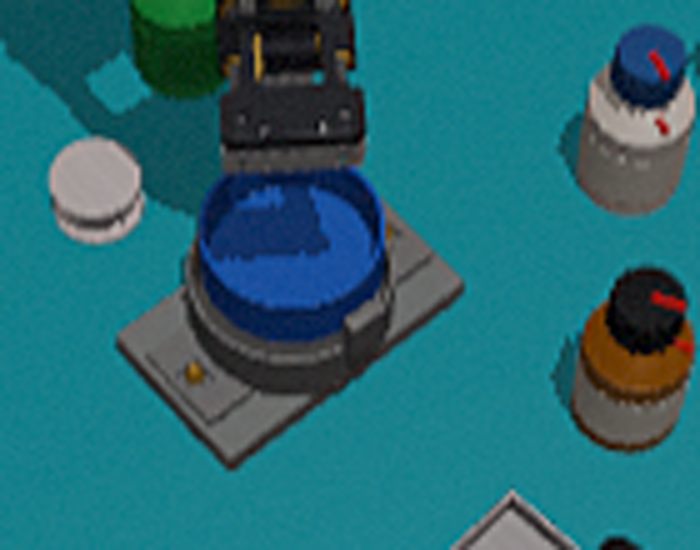

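>>> {"api": "play_rows", "payload": {"increments": [[[255, 0.8, 0, -0.05, 0], [255, 0.8, 0, 0, 0], [255, 0.8, 0, 0, 0], [255, 0.6, 0, 0, 0], [255, 0, 0, 0, 0], [255, 0, 0, 0, 0]]]}}

```text
time_s: 25.35
ee_pos: [0.4808, 0.0768, 0.0849]
eef_rot: [-0.88, 1.57, -3.079]
force: [0.2, 0.2, -0.9]
grip_width: 0.0099
```

```bash
python3 -c "
from h import *
st()"
```

```text
t 25.35 pos [0.4808 0.0768 0.0849] th -36.0 x [-0.001  -0.0001 -1.    ] q [  5.  17. 104.   0.  58.  41.] F [ 0.2  0.2 -0.9] w 0.0099
```

Inside, no contact. Lower the last 1 cm.

>>> {"api": "play_rows", "payload": {"increments": [[[255, 0.4, 0, 0, 0], [255, 0.4, 0, 0, 0], [255, 0.3, 0, 0, 0], [255, 0, 0, 0, 0], [255, 0, 0, 0, 0]]]}}

```text
time_s: 25.77
ee_pos: [0.4809, 0.0768, 0.0742]
eef_rot: [-0.81, 1.571, -3.01]
force: [0.5, 0.3, -0.1]
grip_width: 0.0097
```

```bash
python3 -c "
from h import *
st()"
```

```text
t 25.77 pos [0.4809 0.0768 0.0742] th -36.0 x [-0.0003 -0.     -1.    ] q [  5.  18. 105.  -0.  57.  41.] F [ 0.5  0.3 -0.1] w 0.0097
```

>>> {"api": "play_rows", "payload": {"increments": [[[150, 0, 0, 0, 0], [150, 0, 0, 0, 0], [150, 0, 0, 0, 0], [150, 0, 0, 0, 0], [150, 0, 0, 0, 0], [120, -3, 0, 0, 0], [100, -4, 0, 0, 0], [90, -4, 0, 0, 0], [90, -1, 0, 0, 0], [90, 0, 0, 0, 0], [90, 0, 0, 0, 0]]]}}

```text
time_s: 26.68
ee_pos: [0.4808, 0.0768, 0.1939]
eef_rot: [2.152, 1.571, -0.047]
force: [-0.3, -0.0, 0.2]
grip_width: 0.0611
```

```bash
python3 -c "
from h import *
o,_=wz('w19',220,130,460,310,3.3)
rows([.614,-.352,.16],52,90,n=13,end=3)"
```

```text
t 26.68 pos [0.4808 0.0768 0.1939] th -36.0 x [ 0.0002 -0.     -1.    ] q [ 5. 10. 98. -0. 72. 41.] F [-0.3 -0.   0.2] w 0.0611
t 26.73 pos [0.4804 0.0768 0.193 ] th -36.0 x [-0.0018 -0.0001 -1.    ] q [ 5. 10. 98.  0. 72. 41.] F [-0.1  0.2 -0.8] w 0.061
[[[90, 0.3, 2.8, 2.1, 4], [90, 0.2, 2.9, 1.8, 4], [90, 0.3, 3, 1.7, 4], [90, 0.2, 3.1, 1.4, 4], [90, 0.3, 3.3, 1.3, 4], [90, 0.2, 3.3, 0.9, 4], [90, 0.3, 3.4, 0.8, 4], [90, 0.2, 3.4, 0.5, 4], [90, 0.3, 3.4, 0.3, 4], [90, 0.2, 3.5, 0.1, 4], [90, 0.3, 3.4, -0.2, 4], [90, 0.2, 3.4, -0.5, 4]]]
[[[90, 0.28, 3.43, -0.67, 4], [90, 0, 0, 0, 0], [90, 0, 0, 0, 0], [90, 0, 0, 0, 0]]]
```

View pics/w19.png

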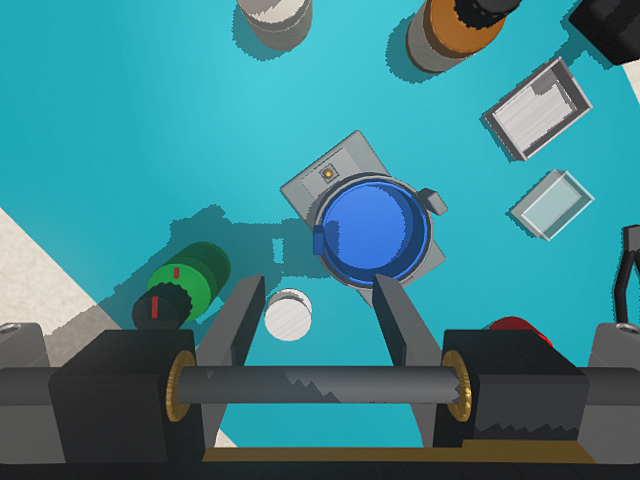

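View pics/w19z.png

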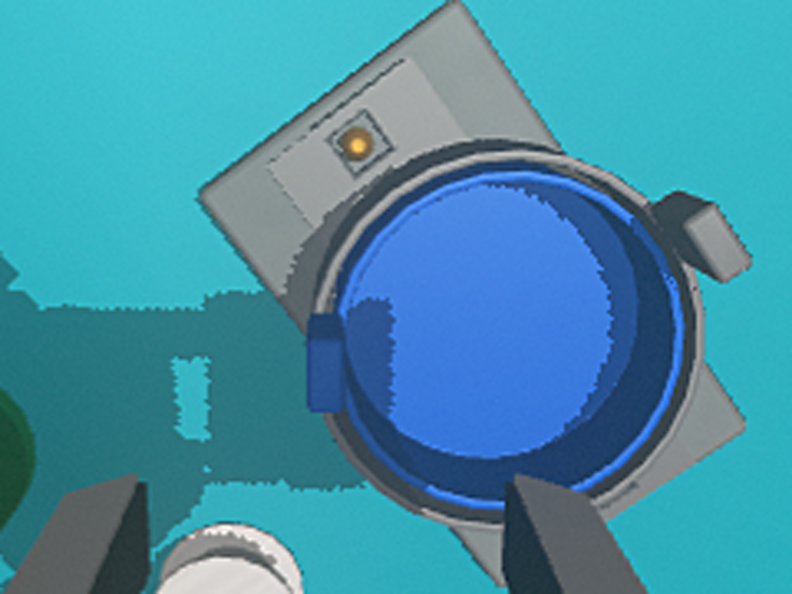

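>>> {"api": "play_rows", "payload": {"increments": [[[90, 0.3, 2.8, 2.1, 4], [90, 0.2, 2.9, 1.8, 4], [90, 0.3, 3, 1.7, 4], [90, 0.2, 3.1, 1.4, 4], [90, 0.3, 3.3, 1.3, 4], [90, 0.2, 3.3, 0.9, 4], [90, 0.3, 3.4, 0.8, 4], [90, 0.2, 3.4, 0.5, 4], [90, 0.3, 3.4, 0.3, 4], [90, 0.2, 3.5, 0.1, 4], [90, 0.3, 3.4, -0.2, 4], [90, 0.2, 3.4, -0.5, 4]]]}}

```text
time_s: 27.73
ee_pos: [0.6039, -0.3199, 0.1614]
eef_rot: [-0.64, 1.567, 2.603]
force: [0.1, 0.7, 0.7]
grip_width: 0.0611
```

>>> {"api": "play_rows", "payload": {"increments": [[[90, 0.3, 3.4, -0.7, 4], [90, 0, 0, 0, 0], [90, 0, 0, 0, 0], [90, 0, 0, 0, 0], [90, 0, 0, 0, 0]]]}}

```text
time_s: 28.15
ee_pos: [0.6148, -0.3505, 0.1608]
eef_rot: [-0.703, 1.57, 2.475]
force: [-0.6, 0.5, 0.8]
grip_width: 0.0611
```

```bash
python3 -c "
from h import *
o,_=wz('w20',200,100,500,330,2.6)
print(proj('wrist',[.614,-.352,.07],o))"
```

```text
t 28.15 pos [ 0.6148 -0.3505  0.1608] th -87.9 x [-0.0008  0.0007 -1.    ] q [-33.  40.  60.   0.  80.  55.] F [-0.6  0.5  0.8] w 0.0611
[[320.5961 245.9656]]
```

View pics/w20.png

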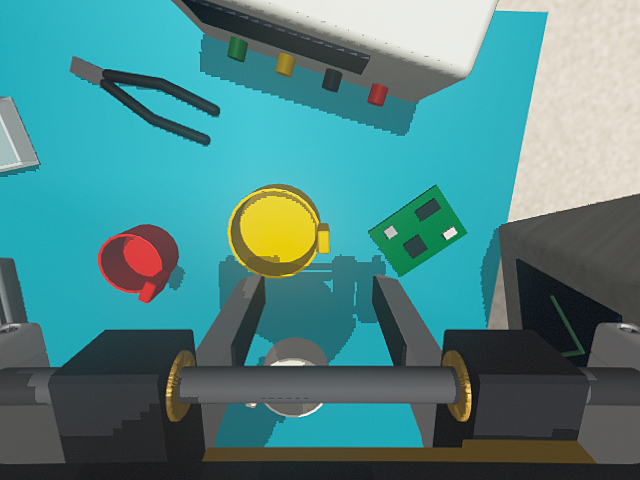

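View pics/w20z.png

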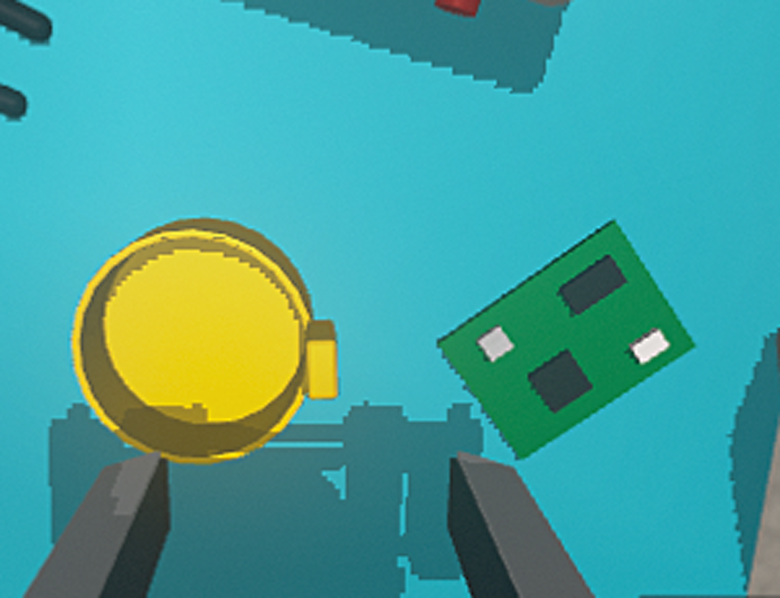

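```bash
python3 -c "
from h import *
meas('w20',200,100,2.6,[[308,341],[336,340],[338,398],[309,400]],[[73,340],[313,335],[190,229],[200,463]])
print('scope base?',onz('scene',[[158,418],[85,345],[128,470]],0),'box',onz('scene',[[212,437],[216,478],[293,397]],0))
print(onz('scene',[[55,338],[158,418]],.12))
o=ld('w19')
P=onz('wrist',crop([[345,270],[410,200],[510,171],[600,195],[660,255],[684,330],[670,410],[620,470],[540,505],[440,492],[380,440]],220,130,3.3),.069,o)
print(circ(P[:,:2],.049,[.52,.05]))
P=onz('wrist',crop([[318,300],[400,180],[500,150],[600,175],[660,225],[702,330],[690,410],[600,505],[490,525],[380,470]],220,130,3.3),.065,o)
print(circ(P[:,:2],.056,[.52,.05]))
"
```

```text
ear c [ 0.6175 -0.3545] edges -176.9 -175.4 sizes 0.0088 0.0193
rim c [ 0.6192 -0.3098] [ 0.6146 -0.3105] dia 0.0834 0.084
az -92.2 r 0.0448
az -86.3 r 0.0441
az -89.3 r 0.0444
scope base? [[ 0.5988 -0.5221  0.    ]
 [ 0.3149 -0.5771  0.    ]
 [ 0.6584 -0.6441  0.    ]] box [[ 0.7188 -0.4437  0.    ]
 [ 0.8017 -0.4897  0.    ]
 [ 0.7651 -0.2341  0.    ]]
[[ 0.3212 -0.6103  0.12  ]
 [ 0.6419 -0.5091  0.12  ]]
(array([0.5224, 0.0475]), array([ 0.0015,  0.0002, -0.0011, -0.0019, -0.0019, -0.0008,  0.0008,
        0.0007, -0.    , -0.0016, -0.0037]))
(array([0.5213, 0.0461]), array([-0.001 ,  0.0001, -0.001 , -0.0026, -0.0029, -0.0014,  0.0002,
       -0.0001, -0.0019, -0.005 ]))
```

```bash
python3 -c "
from h import *
rows([.6175,-.3545,.0445],0,90,n=5,end=2)"
```

```text
t 28.2 pos [ 0.6149 -0.3505  0.1613] th -87.9 x [-0.0002  0.0002 -1.    ] q [-33.  40.  60.   0.  80.  55.] F [-0.7  1.1 -0.9] w 0.0608
[[[90, 2.3, 0.1, 0, 0], [90, 2.4, 0.1, -0.1, 0], [90, 2.3, 0, 0, 0], [90, 2.3, 0.1, -0.1, 0], [90, 2.38, 0.11, -0.04, 0], [90, 0, 0, 0, 0], [90, 0, 0, 0, 0]]]
```

>>> {"api": "play_rows", "payload": {"increments": [[[90, 2.3, 0.1, 0, 0], [90, 2.4, 0.1, -0.1, 0], [90, 2.3, 0, 0, 0], [90, 2.3, 0.1, -0.1, 0], [90, 2.4, 0.1, -0.1, 0], [90, 0, 0, 0, 0], [90, 0, 0, 0, 0], [255, 0, 0, 0, 0], [255, 0, 0, 0, 0], [255, 0, 0, 0, 0], [255, 0, 0, 0, 0], [255, 0, 0, 0, 0]]]}}

```text
time_s: 29.2
ee_pos: [0.6182, -0.3556, 0.0451]
eef_rot: [2.53, 1.57, -0.577]
force: [0.2, 0.1, 0.2]
grip_width: 0.0309
```

>>> {"api": "play_rows", "payload": {"increments": [[[255, 0, 0, 0, 0], [255, 0, 0, 0, 0], [255, 0, 0, 0, 0], [255, 0, 0, 0, 0], [255, 0, 0, 0, 0], [255, -1, 0, 0, 0], [255, -3, 0, 0, 0], [255, -4, 0, 0, 0], [255, -4, 0, 0, 0], [255, -1, 0, 0, 0], [255, 0, 0, 0, 0], [255, 0, 0, 0, 0]]]}}

```text
time_s: 30.2
ee_pos: [0.6179, -0.3554, 0.1743]
eef_rot: [2.392, 1.571, -0.715]
force: [0.2, 1.1, -1.4]
grip_width: 0.0095
```

```bash
python3 -c "
from h import *
o,_=wz('w21',150,150,370,380,2.6)"
```

```text
t 30.2 pos [ 0.6179 -0.3554  0.1743] th -88.0 x [ 0.0002 -0.0001 -1.    ] q [-33.  40.  57.  -0.  82.  55.] F [ 0.2  1.1 -1.4] w 0.0095
```

View pics/w21z.png

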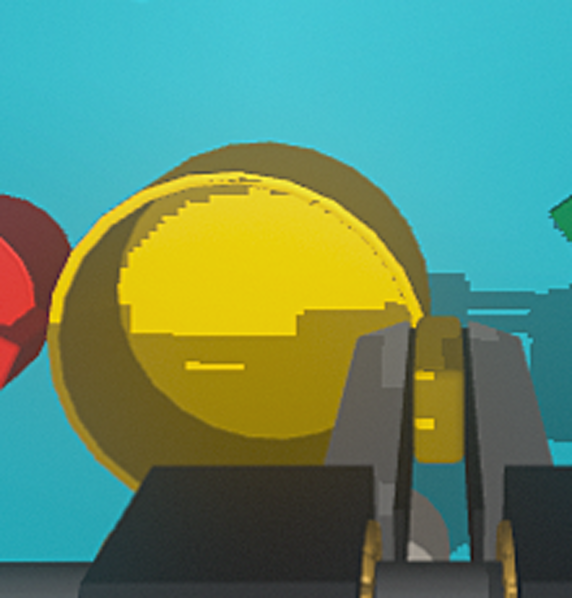

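```bash
python3 -c "
from h import *
heldc('w21',crop([[50,330],[65,270],[110,210],[170,180],[240,172],[320,198],[385,255],[55,385],[85,440],[130,490]],150,150,2.6),.0425,.0445,-.005)
import math
az=math.radians(288);print(.5215+.0445*math.cos(az),.0465+.0445*math.sin(az))"
```

```text
tool [  5.  -44.6   1.7] mm, res mm [-0.4 -0.2  0.5  0.4  0.4 -0.6 -1.5 -0.3 -1.1 -0. ] exp y 44.5
0.5352512562496852 0.004177985024865667
```

```bash
python3 -c "
from h import *
rows([.5364,.0046,.15],-16,255,n=12)"
```

```text
t 30.25 pos [ 0.6175 -0.3552  0.1727] th -88.0 x [-0.0019  0.0012 -1.    ] q [-33.  40.  58.  -0.  82.  55.] F [ 1.  -0.9 -1.4] w 0.0098
[[[255, 0.2, -3, 0.6, -1.3], [255, 0.2, -3.1, 0.5, -1.4], [255, 0.2, -3, 0.4, -1.3], [255, 0.2, -3, 0.4, -1.3], [255, 0.2, -3.1, 0.2, -1.4], [255, 0.2, -3.1, 0.3, -1.3], [255, 0.2, -3, 0.1, -1.3], [255, 0.2, -3.1, 0.1, -1.4], [255, 0.1, -3.1, 0, -1.3], [255, 0.2, -3.1, -0.1, -1.3], [255, 0.2, -3, -0.1, -1.4], [255, 0.23, -3.1, -0.24, -1.3]]]
```

>>> {"api": "play_rows", "payload": {"increments": [[[255, 0.2, -3, 0.6, -1.3], [255, 0.2, -3.1, 0.5, -1.4], [255, 0.2, -3, 0.4, -1.3], [255, 0.2, -3, 0.4, -1.3], [255, 0.2, -3.1, 0.2, -1.4], [255, 0.2, -3.1, 0.3, -1.3], [255, 0.2, -3, 0.1, -1.3], [255, 0.2, -3.1, 0.1, -1.4], [255, 0.1, -3.1, 0, -1.3], [255, 0.2, -3.1, -0.1, -1.3], [255, 0.2, -3, -0.1, -1.4], [255, 0.2, -3.1, -0.2, -1.3]]]}}

```text
time_s: 31.25
ee_pos: [0.5351, 0.0055, 0.1494]
eef_rot: [-0.366, 1.568, 3.091]
force: [-0.2, 0.1, -0.3]
grip_width: 0.0097
```

>>> {"api": "play_rows", "payload": {"increments": [[[255, 0, 0, 0, 0], [255, 0, 0, 0, 0], [255, 0, 0, 0, 0], [255, 0, 0, 0, 0]]]}}

```text
time_s: 31.58
ee_pos: [0.5365, 0.0034, 0.1506]
eef_rot: [-0.285, 1.57, -3.114]
force: [0.5, -0.3, -1.0]
grip_width: 0.0098
```

```bash
python3 -c "
from h import *
rows([.5364,.0046,.117],0,255,n=4)"
```

```text
t 31.58 pos [0.5365 0.0034 0.1506] th -72.1 x [-0.0012 -0.     -1.    ] q [-4. 18. 93. -0. 69. 69.] F [ 0.5 -0.3 -1. ] w 0.0098
[[[255, 0.8, 0, 0, 0], [255, 0.9, -0.1, 0, 0], [255, 0.8, 0, 0, 0], [255, 0.86, -0.02, -0.03, 0]]]
```

>>> {"api": "play_rows", "payload": {"increments": [[[255, 0.8, 0, 0, 0], [255, 0.9, -0.1, 0, 0], [255, 0.8, 0, 0, 0], [255, 0.8, 0, 0, 0], [255, 0, 0, 0, 0], [255, 0, 0, 0, 0], [255, 0, 0, 0, 0]]]}}

```text
time_s: 32.17
ee_pos: [0.5364, 0.0051, 0.1185]
eef_rot: [2.659, 1.571, -0.168]
force: [0.1, -0.3, 0.0]
grip_width: 0.0098
```

```bash
python3 -c "
from h import *
o,_=wz('w22',150,130,370,360,2.6)
o,im=grab('side');cv2.imwrite('pics/d4.png',cv2.resize(im[210:330,260:400,::-1],None,fx=5,fy=5,interpolation=2))"
```

```text
t 32.17 pos [0.5364 0.0051 0.1185] th -72.0 x [ 0.0003 -0.     -1.    ] q [-3. 21. 95. -0. 65. 69.] F [ 0.1 -0.3  0. ] w 0.0098
```

View pics/w22z.png

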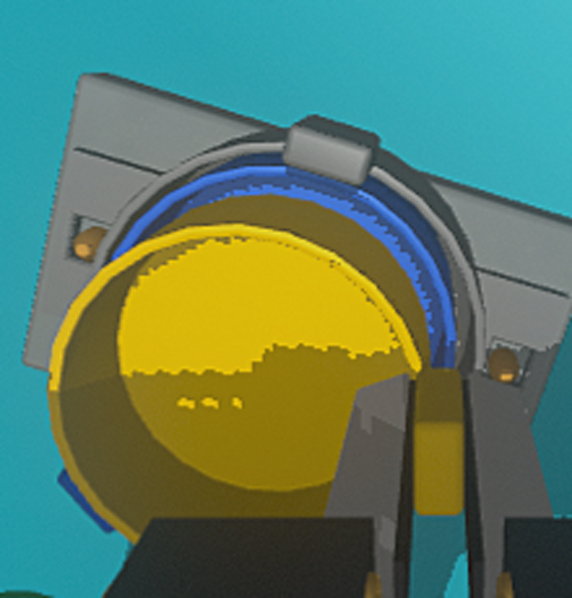

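View pics/d4.png

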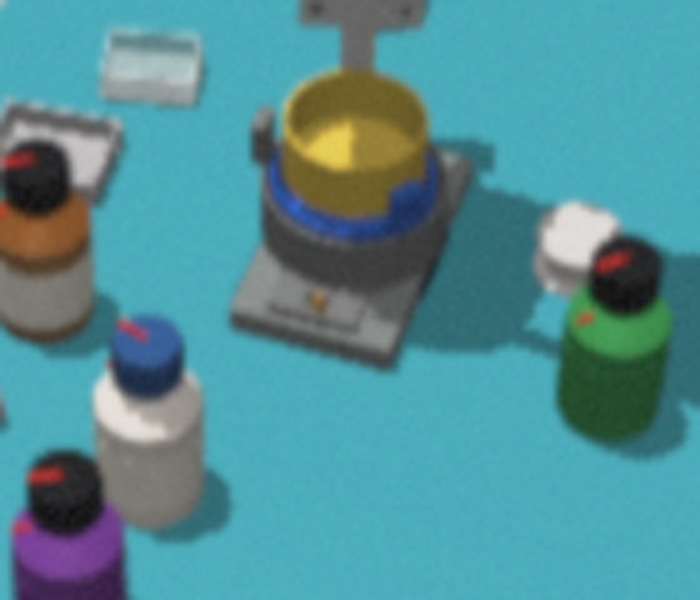

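>>> {"api": "play_rows", "payload": {"increments": [[[255, 0.8, 0, 0, 0], [255, 0.8, 0, 0, 0], [255, 0.8, 0, 0, 0], [255, 0.8, 0, 0, 0], [255, 0, 0, 0, 0], [255, 0, 0, 0, 0]]]}}

```text
time_s: 32.77
ee_pos: [0.536, 0.0052, 0.0857]
eef_rot: [-0.393, 1.57, 3.063]
force: [0.7, -0.0, -0.4]
grip_width: 0.0096
```

>>> {"api": "play_rows", "payload": {"increments": [[[255, 0.3, 0, 0, 0], [255, 0.3, 0, 0, 0], [255, 0.3, 0, 0, 0], [255, 0, 0, 0, 0], [255, 0, 0, 0, 0]]]}}

```text
time_s: 33.18
ee_pos: [0.5362, 0.0052, 0.0772]
eef_rot: [-0.419, 1.571, 3.036]
force: [0.4, 0.0, -1.1]
grip_width: 0.01
```

```bash
python3 -c "
from h import *
st()"
```

```text
t 33.18 pos [0.5362 0.0052 0.0772] th -72.0 x [-0.0003  0.     -1.    ] q [-3. 24. 97.  0. 60. 69.] F [ 0.4  0.  -1.1] w 0.01
```

>>> {"api": "play_rows", "payload": {"increments": [[[150, 0, 0, 0, 0], [150, 0, 0, 0, 0], [150, 0, 0, 0, 0], [150, 0, 0, 0, 0], [150, 0, 0, 0, 0], [120, -3, 0, 0, 0], [100, -4, 0, 0, 0], [90, -4, 0, 0, 0], [90, -1, 0, 0, 0], [90, 0, 0, 0, 0], [90, 0, 0, 0, 0]]]}}

```text
time_s: 34.1
ee_pos: [0.5361, 0.0052, 0.197]
eef_rot: [2.665, 1.571, -0.162]
force: [-0.3, 0.4, -1.1]
grip_width: 0.0607
```

```bash
python3 -c "
from h import *
o,_=wz('w23',150,100,370,330,2.6)
rows([.458,-.291,.16],31,90,n=10,end=2)"
```

```text
t 34.1 pos [0.5361 0.0052 0.197 ] th -72.0 x [ 0.0002 -0.     -1.    ] q [-3. 16. 90. -0. 74. 69.] F [-0.3  0.4 -1.1] w 0.0607
t 34.15 pos [0.5358 0.0052 0.1961] th -72.0 x [-0.0016  0.0001 -1.    ] q [-3. 16. 90.  0. 74. 69.] F [ 0.5 -0.4 -0.1] w 0.0609
[[[90, 0.4, 2.6, 1.7, 3.1], [90, 0.3, 2.6, 1.5, 3.1], [90, 0.4, 2.8, 1.3, 3.1], [90, 0.3, 2.8, 1.2, 3.1], [90, 0.4, 2.9, 1.1, 3.1], [90, 0.4, 2.9, 0.9, 3.1], [90, 0.3, 3, 0.8, 3.1], [90, 0.4, 3, 0.6, 3.1], [90, 0.4, 3, 0.4, 3.1], [90, 0.32, 3.04, 0.23, 3.1], [90, 0, 0, 0, 0], [90, 0, 0, 0, 0]]]
```

View pics/w23.png

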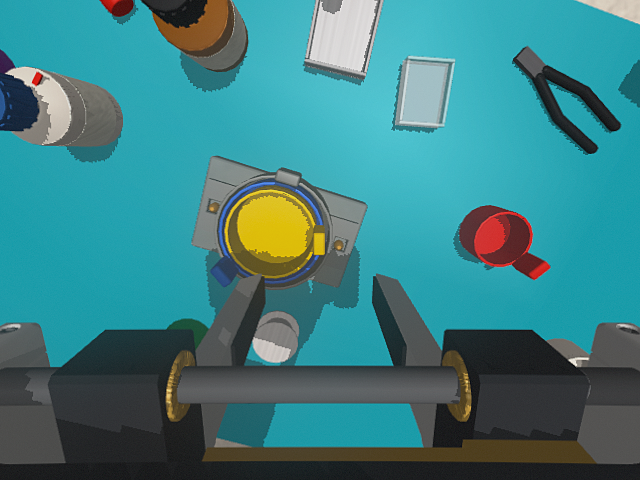

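Yellow is nested, concentric. On to the white cup.

>>> {"api": "play_rows", "payload": {"increments": [[[90, 0.4, 2.6, 1.7, 3.1], [90, 0.3, 2.6, 1.5, 3.1], [90, 0.4, 2.8, 1.3, 3.1], [90, 0.3, 2.8, 1.2, 3.1], [90, 0.4, 2.9, 1.1, 3.1], [90, 0.4, 2.9, 0.9, 3.1], [90, 0.3, 3, 0.8, 3.1], [90, 0.4, 3, 0.6, 3.1], [90, 0.4, 3, 0.4, 3.1], [90, 0.3, 3, 0.2, 3.1], [90, 0, 0, 0, 0], [90, 0, 0, 0, 0]]]}}

```text
time_s: 35.15
ee_pos: [0.4578, -0.2912, 0.1593]
eef_rot: [-0.412, 1.567, 2.5]
force: [0.3, 0.0, 0.4]
grip_width: 0.0608
```

>>> {"api": "play_rows", "payload": {"increments": [[[90, 0, 0, 0, 0], [90, 0, 0, 0, 0]]]}}

```text
time_s: 35.32
ee_pos: [0.459, -0.2896, 0.1607]
eef_rot: [-0.492, 1.57, 2.424]
force: [0.1, -0.8, 0.9]
grip_width: 0.0609
```

```bash
python3 -c "
from h import *
o,_=wz('w24',250,120,480,340,2.7)
print(proj('wrist',[.458,-.291,.07],o))"
```

```text
t 35.32 pos [ 0.459  -0.2896  0.1607] th -102.9 x [-0.0009  0.0008 -1.    ] q [-36.  19.  91.   0.  70.  67.] F [ 0.1 -0.8  0.9] w 0.0609
[[320.7047 245.6261]]
```

View pics/w24.png

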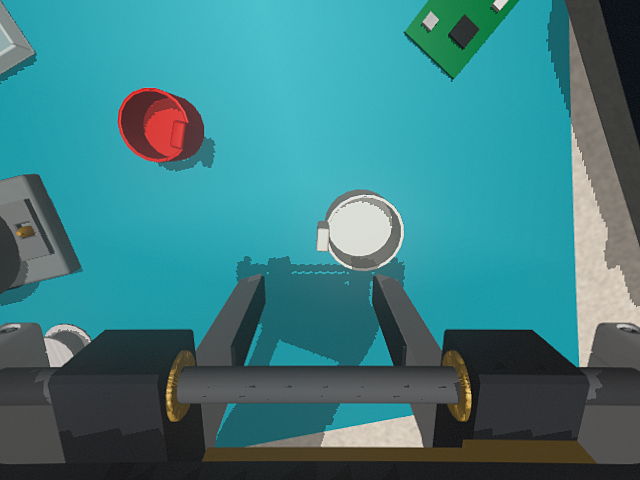

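View pics/w24z.png

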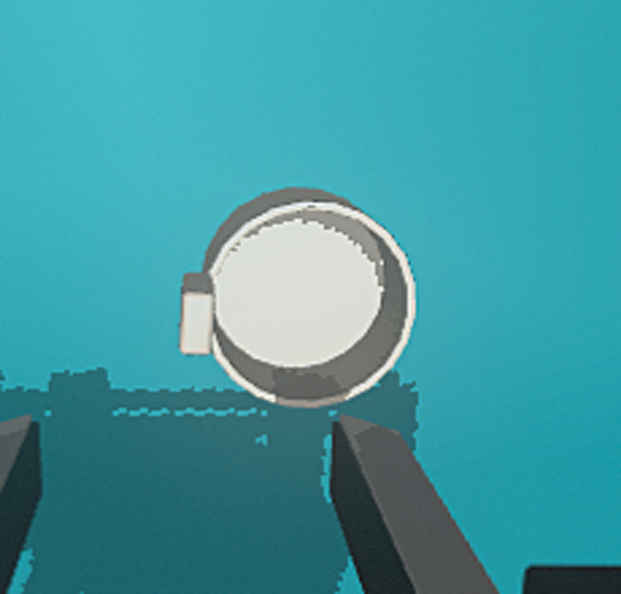

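```bash
python3 -c "
from h import *
meas('w24',250,120,2.7,[[183,293],[212,293],[210,354],[181,353]],[[208,305],[416,300],[315,202],[308,408]])
o=ld('w24');P=onz('wrist',crop([[416,300],[315,202],[260,222],[380,230],[308,408],[380,380],[250,385]],250,120,2.7),.04,o);print(circ(P[:,:2],.036,[.45,-.32]))
rows([.459,-.2925,.0445],0,90,n=5)"
```

```text
ear c [ 0.4628 -0.2936] edges 165.3 165.8 sizes 0.0087 0.0189
rim c [ 0.4534 -0.3313] [ 0.4515 -0.3308] dia 0.0695 0.0712
az 76.0 r 0.0389
az 73.1 r 0.0389
az 74.6 r 0.0389
(array([ 0.4513, -0.3305]), array([-0.0008, -0.0002, -0.0019, -0.0017, -0.0006, -0.0008, -0.0025]))
t 35.37 pos [ 0.4592 -0.2896  0.161 ] th -102.9 x [-0.0005  0.0004 -1.    ] q [-36.  19.  91.   0.  70.  67.] F [-0.2  0.1 -0.1] w 0.0611
[[[90, 2.3, 0.1, 0, 0], [90, 2.4, 0, 0, 0], [90, 2.3, 0.1, 0, 0], [90, 2.3, 0, 0, 0], [90, 2.35, 0.09, -0.05, 0]]]
```

```bash
python3 -c "
from h import *
rows([.4625,-.2935,.0445],1.8,90,n=5)"
```

```text
t 35.37 pos [ 0.4592 -0.2896  0.161 ] th -102.9 x [-0.0005  0.0004 -1.    ] q [-36.  19.  91.   0.  70.  67.] F [-0.2  0.1 -0.1] w 0.0611
[[[90, 2.3, 0.1, -0.1, 0.4], [90, 2.4, 0, -0.1, 0.3], [90, 2.3, 0.1, -0.1, 0.4], [90, 2.3, 0, 0, 0.3], [90, 2.35, 0.1, -0.12, 0.4]]]
```

>>> {"api": "play_rows", "payload": {"increments": [[[90, 2.3, 0.1, -0.1, 0.4], [90, 2.4, 0, -0.1, 0.3], [90, 2.3, 0.1, -0.1, 0.4], [90, 2.3, 0, 0, 0.3], [90, 2.3, 0.1, -0.1, 0.4], [90, 0, 0, 0, 0], [90, 0, 0, 0, 0], [255, 0, 0, 0, 0], [255, 0, 0, 0, 0], [255, 0, 0, 0, 0], [255, 0, 0, 0, 0], [255, 0, 0, 0, 0]]]}}

```text
time_s: 36.37
ee_pos: [0.4623, -0.2946, 0.046]
eef_rot: [2.774, 1.57, -0.626]
force: [-0.0, 0.2, -0.0]
grip_width: 0.0311
```

>>> {"api": "play_rows", "payload": {"increments": [[[255, 0, 0, 0, 0], [255, 0, 0, 0, 0], [255, 0, 0, 0, 0], [255, 0, 0, 0, 0], [255, 0, 0, 0, 0], [255, -1, 0, 0, 0], [255, -3, 0, 0, 0], [255, -4, 0, 0, 0], [255, -4, 0, 0, 0], [255, -1, 0, 0, 0], [255, 0, 0, 0, 0], [255, 0, 0, 0, 0]]]}}

```text
time_s: 37.37
ee_pos: [0.4619, -0.2944, 0.1751]
eef_rot: [2.797, 1.571, -0.603]
force: [-1.0, 0.3, -0.4]
grip_width: 0.0095
```

```bash
python3 -c "
from h import *
o,_=wz('w25',270,150,490,380,2.6)"
```

```text
t 37.37 pos [ 0.4619 -0.2944  0.1751] th -104.8 x [ 0.0001 -0.0001 -1.    ] q [-36.  18.  90.   0.  72.  68.] F [-1.   0.3 -0.4] w 0.0095
```

View pics/w25z.png

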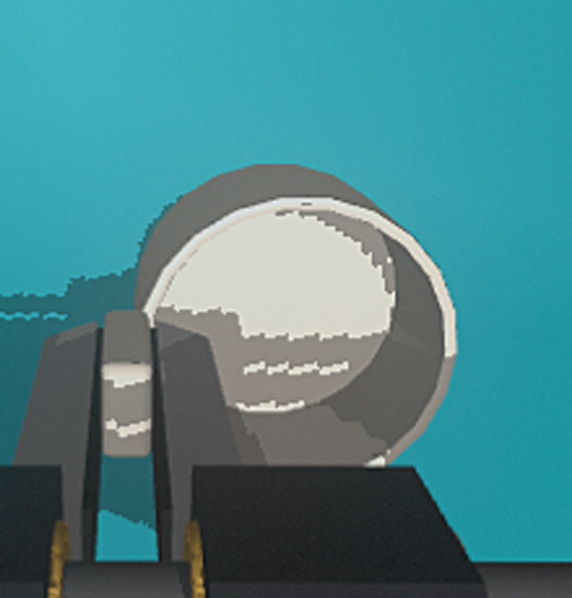

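```bash
python3 -c "
from h import *
heldc('w25',crop([[147,310],[190,245],[240,210],[310,197],[380,218],[430,265],[455,340],[440,410],[405,460]],270,150,2.6),.036,.038,-.006)
c=np.array([.5215,.0468]);y=np.array([-.309,-.951]);z=np.array([-.951,.309])
for l in(0,.001,.002):print(c-.038*y-l*z)
# cup2 centre
o=ld('w23')
P=onz('wrist',[[221,235],[235,200],[270,188],[305,200],[322,230],[305,262],[272,277],[240,265]],.072,o);print(circ(P[:,:2],.0425,[.52,.05]))"
```

```text
tool [ 6.  37.9  1.3] mm, res mm [-0.7 -0.3  0.6  0.8  0.1 -0.6 -0.6 -0.2  0.8] exp y 38.0
[0.5332 0.0829]
[0.5342 0.0826]
[0.5351 0.0823]
(array([0.5239, 0.0473]), array([ 0.0035,  0.001 , -0.0013,  0.0014,  0.0044, -0.0008,  0.0005,
        0.0008]))
```

```bash
python3 -c "
from h import *
rows([.5345,.0827,.17],3.2,255,n=12)"
```

```text
t 37.42 pos [ 0.4616 -0.2941  0.174 ] th -104.8 x [-0.0016  0.0012 -1.    ] q [-36.  18.  90.   0.  72.  68.] F [-0.1  0.4 -0.3] w 0.0096
[[[255, 0, -3.2, 0.2, 0.3], [255, 0.1, -3.2, 0.2, 0.2], [255, 0, -3.2, 0.3, 0.3], [255, 0, -3.2, 0.2, 0.3], [255, 0.1, -3.1, 0.3, 0.2], [255, 0, -3.2, 0.3, 0.3], [255, 0.1, -3.2, 0.3, 0.3], [255, 0, -3.2, 0.3, 0.2], [255, 0, -3.2, 0.4, 0.3], [255, 0.1, -3.2, 0.3, 0.3], [255, 0, -3.1, 0.4, 0.2], [255, 0.03, -3.21, 0.35, 0.3]]]
```

>>> {"api": "play_rows", "payload": {"increments": [[[255, 0, -3.2, 0.2, 0.3], [255, 0.1, -3.2, 0.2, 0.2], [255, 0, -3.2, 0.3, 0.3], [255, 0, -3.2, 0.2, 0.3], [255, 0.1, -3.1, 0.3, 0.2], [255, 0, -3.2, 0.3, 0.3], [255, 0.1, -3.2, 0.3, 0.3], [255, 0, -3.2, 0.3, 0.2], [255, 0, -3.2, 0.4, 0.3], [255, 0.1, -3.2, 0.3, 0.3], [255, 0, -3.1, 0.4, 0.2], [255, 0, -3.2, 0.4, 0.3]]]}}

```text
time_s: 38.42
ee_pos: [0.5338, 0.0839, 0.1692]
eef_rot: [0.405, 1.567, -3.051]
force: [0.3, -0.6, -0.2]
grip_width: 0.0096
```

>>> {"api": "play_rows", "payload": {"increments": [[[255, 0, 0, 0, 0], [255, 0, 0, 0, 0], [255, 0, 0, 0, 0], [255, 0, 0, 0, 0]]]}}

```text
time_s: 38.75
ee_pos: [0.5342, 0.0814, 0.1705]
eef_rot: [0.485, 1.569, -2.972]
force: [-1.0, 0.3, -0.2]
grip_width: 0.0099
```

```bash
python3 -c "
from h import *
rows([.5345,.0827,.125],0,255,n=4)"
```

```text
t 38.75 pos [0.5342 0.0814 0.1705] th -108.1 x [-0.0015 -0.0003 -1.    ] q [  5.  18.  91.  -0.  71. 113.] F [-1.   0.3 -0.2] w 0.0099
[[[255, 1.1, 0, 0, 0], [255, 1.2, -0.1, 0, 0], [255, 1.1, 0, 0, 0], [255, 1.15, -0.03, 0.01, 0]]]
```

>>> {"api": "play_rows", "payload": {"increments": [[[255, 1.1, 0, 0, 0], [255, 1.2, -0.1, 0, 0], [255, 1.1, 0, 0, 0], [255, 1.1, 0, 0, 0], [255, 0, 0, 0, 0], [255, 0, 0, 0, 0], [255, 0, 0, 0, 0]]]}}

```text
time_s: 39.33
ee_pos: [0.5351, 0.0832, 0.1267]
eef_rot: [-2.733, 1.57, 0.094]
force: [-0.2, 0.5, -0.6]
grip_width: 0.0099
```

```bash
python3 -c "
from h import *
o,_=wz('w26',240,130,470,360,2.6)
o,im=grab('scene');cv2.imwrite('pics/s4.png',cv2.resize(im[200:310,260:400,::-1],None,fx=5,fy=5,interpolation=2))"
```

```text
t 39.33 pos [0.5351 0.0832 0.1267] th -108.0 x [ 0.0005  0.     -1.    ] q [  5.  21.  94.   0.  66. 113.] F [-0.2  0.5 -0.6] w 0.0099
```

View pics/w26z.png

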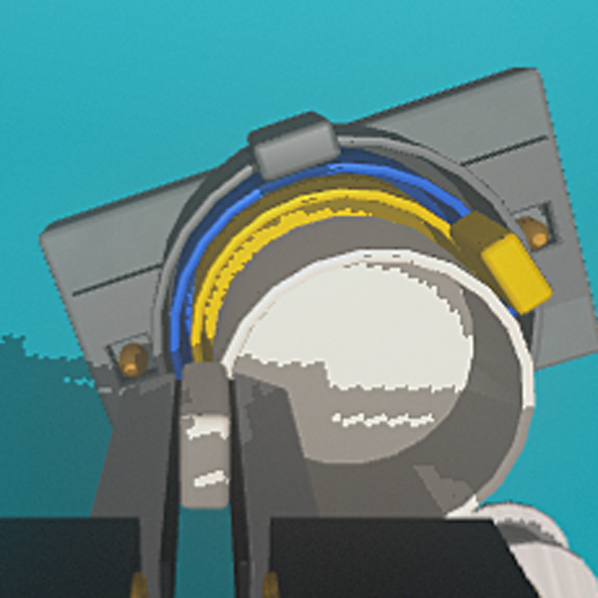

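View pics/s4.png

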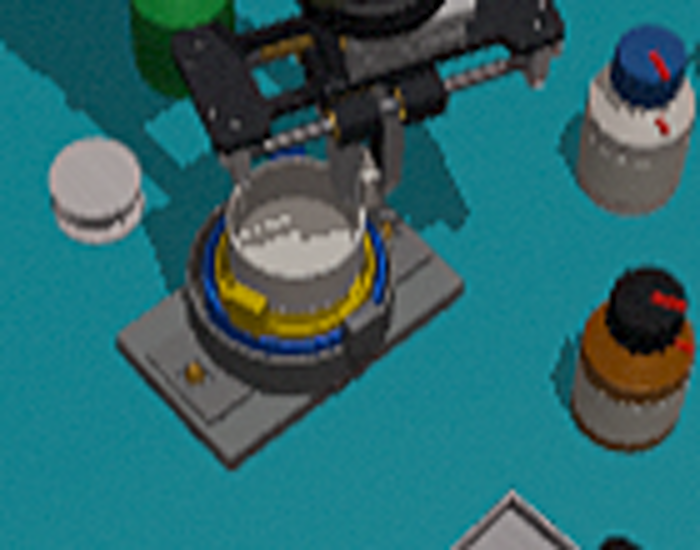

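>>> {"api": "play_rows", "payload": {"increments": [[[255, 0.9, 0, 0, 0], [255, 0.9, 0, 0, 0], [255, 0.9, 0, 0, 0], [255, 0.9, 0, 0, 0], [255, 0, 0, 0, 0], [255, 0, 0, 0, 0]]]}}

```text
time_s: 39.93
ee_pos: [0.5346, 0.0833, 0.0896]
eef_rot: [0.383, 1.569, -3.073]
force: [0.3, 0.2, -0.9]
grip_width: 0.0098
```

>>> {"api": "play_rows", "payload": {"increments": [[[255, 0.3, 0, 0, 0], [255, 0.3, 0, 0, 0], [255, 0.4, 0, 0, 0], [255, 0, 0, 0, 0], [255, 0, 0, 0, 0]]]}}

```text
time_s: 40.35
ee_pos: [0.5349, 0.0833, 0.0803]
eef_rot: [-2.589, 1.571, 0.238]
force: [-0.1, -0.1, -1.1]
grip_width: 0.0096
```

```bash
python3 -c "
from h import *
st()"
```

```text
t 40.35 pos [0.5349 0.0833 0.0803] th -108.0 x [ 0.0001  0.     -1.    ] q [  5.  24.  96.   0.  60. 113.] F [-0.1 -0.1 -1.1] w 0.0096
```

>>> {"api": "play_rows", "payload": {"increments": [[[150, 0, 0, 0, 0], [150, 0, 0, 0, 0], [150, 0, 0, 0, 0], [150, 0, 0, 0, 0], [150, 0, 0, 0, 0], [120, -3, 0, 0, 0], [100, -4, 0, 0, 0], [90, -4, 0, 0, 0], [90, -1, 0, 0, 0], [90, 0, 0, 0, 0], [90, 0, 0, 0, 0]]]}}

```text
time_s: 41.27
ee_pos: [0.5348, 0.0833, 0.2]
eef_rot: [-2.611, 1.571, 0.216]
force: [0.4, 0.6, -0.5]
grip_width: 0.0606
```

```bash
python3 -c "
from h import *
o,_=wz('w27',240,100,470,330,2.6)
rows([.562,-.2025,.16],10,90,n=9,end=3)"
```

```text
t 41.27 pos [0.5348 0.0833 0.2   ] th -108.0 x [ 0.0003  0.0001 -1.    ] q [  5.  16.  89.   0.  75. 113.] F [ 0.4  0.6 -0.5] w 0.0606
t 41.32 pos [0.5344 0.0833 0.199 ] th -108.0 x [-0.0017 -0.0001 -1.    ] q [  5.  16.  89.   0.  75. 113.] F [ 0.7 -0.5 -0.2] w 0.0608
[[[90, 0.4, 2.9, -1.3, 1.1], [90, 0.5, 2.9, -1.3, 1.1], [90, 0.4, 2.9, -1.4, 1.1], [90, 0.4, 2.8, -1.4, 1.1], [90, 0.5, 2.9, -1.5, 1.2], [90, 0.4, 2.7, -1.6, 1.1], [90, 0.4, 2.8, -1.6, 1.1], [90, 0.5, 2.7, -1.6, 1.1], [90, 0.4, 2.72, -1.76, 1.1], [90, 0, 0, 0, 0], [90, 0, 0, 0, 0], [90, 0, 0, 0, 0]]]
```

View pics/w27z.png

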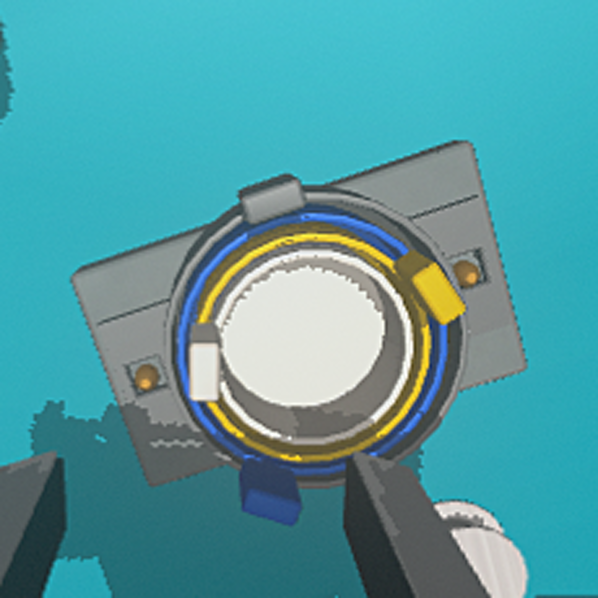

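>>> {"api": "play_rows", "payload": {"increments": [[[90, 0.4, 2.9, -1.3, 1.1], [90, 0.5, 2.9, -1.3, 1.1], [90, 0.4, 2.9, -1.4, 1.1], [90, 0.4, 2.8, -1.4, 1.1], [90, 0.5, 2.9, -1.5, 1.2], [90, 0.4, 2.7, -1.6, 1.1], [90, 0.4, 2.8, -1.6, 1.1], [90, 0.5, 2.7, -1.6, 1.1], [90, 0.4, 2.7, -1.8, 1.1], [90, 0, 0, 0, 0], [90, 0, 0, 0, 0], [90, 0, 0, 0, 0]]]}}

```text
time_s: 42.32
ee_pos: [0.5626, -0.2018, 0.16]
eef_rot: [0.004, 1.568, 2.657]
force: [-0.4, -0.0, -0.7]
grip_width: 0.061
```

>>> {"api": "play_rows", "payload": {"increments": [[[90, 0, 0, 0, 0]]]}}

```text
time_s: 42.4
ee_pos: [0.5629, -0.2013, 0.1608]
eef_rot: [-0.049, 1.57, 2.605]
force: [0.4, -0.0, 0.1]
grip_width: 0.0606
```

```bash
python3 -c "
from h import *
o,_=wz('w28',200,120,430,340,2.7)
print(proj('wrist',[.562,-.2025,.07],o))
o=ld('w27')
P=onz('wrist',crop([[412,345],[310,249],[385,285],[245,285],[310,445],[380,415]],240,100,2.6),.075,o);print(circ(P[:,:2],.036,[.52,.05]))"
```

```text
t 42.4 pos [ 0.5629 -0.2013  0.1608] th -117.9 x [-0.0009  0.0006 -1.    ] q [-23.  25.  82.   0.  73.  95.] F [ 0.4 -0.   0.1] w 0.0606
[[320.4541 244.9431]]
(array([0.5228, 0.0483]), array([-0.    ,  0.0006, -0.0011, -0.0025, -0.0012, -0.0011]))
```

View pics/w28.png

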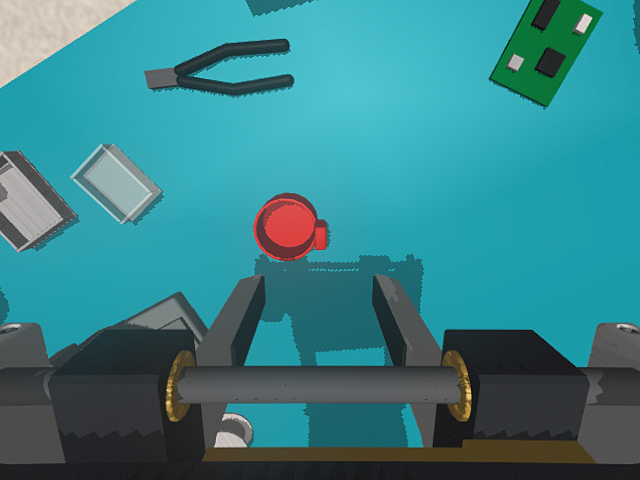

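View pics/w28z.png

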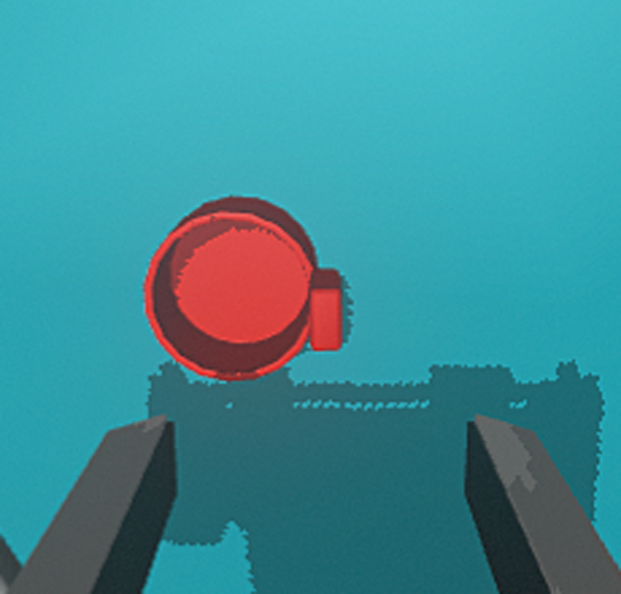

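```bash
python3 -c "
from h import *
meas('w28',200,120,2.7,[[312,289],[340,288],[341,349],[313,350]],[[146,297],[316,297],[230,211],[234,381]])
rows([.565,-.206,.0445],0,90,n=5)"
```

```text
ear c [ 0.5672 -0.2054] edges 152.9 153.4 sizes 0.0084 0.0191
rim c [ 0.5818 -0.1772] [ 0.5813 -0.1773] dia 0.0569 0.0584
az -117.4 r 0.0318
az -116.7 r 0.0315
az -117.0 r 0.0316
t 42.45 pos [ 0.5631 -0.2013  0.1611] th -117.9 x [-0.0004  0.0003 -1.    ] q [-23.  25.  82.   0.  73.  95.] F [-0.2 -0.2  0.2] w 0.0606
[[[90, 2.3, 0.1, -0.1, 0], [90, 2.4, 0, -0.1, 0], [90, 2.3, 0.1, 0, 0], [90, 2.3, 0.1, -0.1, 0], [90, 2.36, 0.02, -0.1, 0]]]
```

>>> {"api": "play_rows", "payload": {"increments": [[[90, 2.3, 0, -0.1, 0], [90, 2.4, 0, -0.1, 0], [90, 2.3, 0.1, -0.1, 0], [90, 2.3, 0, -0.1, 0], [90, 2.3, 0.1, -0.2, 0], [90, 0, 0, 0, 0], [90, 0, 0, 0, 0], [255, 0, 0, 0, 0], [255, 0, 0, 0, 0], [255, 0, 0, 0, 0], [255, 0, 0, 0, 0], [255, 0, 0, 0, 0]]]}}

```text
time_s: 43.45
ee_pos: [0.5676, -0.2071, 0.046]
eef_rot: [-3.065, 1.57, -0.412]
force: [-0.0, -0.1, -0.3]
grip_width: 0.0309
```

>>> {"api": "play_rows", "payload": {"increments": [[[255, 0, 0, 0, 0], [255, 0, 0, 0, 0], [255, 0, 0, 0, 0], [255, 0, 0, 0, 0], [255, 0, 0, 0, 0], [255, -1, 0, 0, 0], [255, -3, 0, 0, 0], [255, -4, 0, 0, 0], [255, -4, 0, 0, 0], [255, -1, 0, 0, 0], [255, 0, 0, 0, 0], [255, 0, 0, 0, 0]]]}}

```text
time_s: 44.45
ee_pos: [0.5672, -0.2069, 0.1751]
eef_rot: [-2.487, 1.571, 0.166]
force: [-0.8, 1.1, -1.9]
grip_width: 0.0098
```

```bash
python3 -c "
from h import *
o,_=wz('w29',180,150,400,380,2.6)"
```

```text
t 44.45 pos [ 0.5672 -0.2069  0.1751] th -118.0 x [ 0.0001  0.     -1.    ] q [-24.  25.  80.   0.  75.  94.] F [-0.8  1.1 -1.9] w 0.0098
```

View pics/w29z.png

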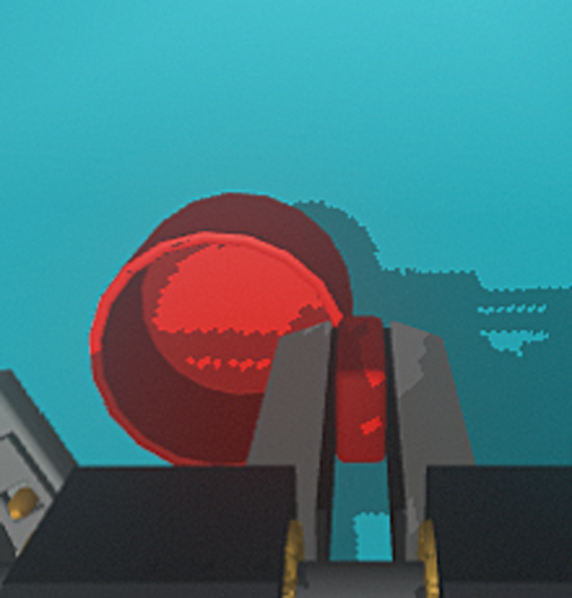

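```bash
python3 -c "
from h import *
heldc('w29',crop([[92,345],[108,295],[150,250],[205,233],[265,245],[310,280],[105,400],[140,445],[175,465]],180,150,2.6),.0295,.0315,-.006)
c=np.array([.5222,.0475]);y=np.array([-.695,-.719]);z=np.array([-.719,.695])
for l in(0,.001,.002):print(c+.0315*y-l*z)
rows(list(c+.0315*y-.001*z)+[.17],16,255,n=10,end=2)"
```

```text
tool [  6.  -31.2   2.5] mm, res mm [-0.2 -0.3  0.4  0.4 -0.5 -1.9 -0.7 -0.6 -0.7] exp y 31.5
[0.5003 0.0249]
[0.501  0.0242]
[0.5017 0.0235]
t 44.5 pos [ 0.5668 -0.2068  0.1739] th -118.0 x [-0.0019  0.0008 -1.    ] q [-24.  26.  80.  -0.  75.  94.] F [-0.4 -0.6  0.2] w 0.0098
[[[255, 0, -1.7, 1.7, 1.6], [255, 0.1, -1.7, 1.7, 1.6], [255, 0, -1.6, 1.7, 1.6], [255, 0.1, -1.6, 1.8, 1.6], [255, 0, -1.6, 1.9, 1.6], [255, 0.1, -1.4, 1.9, 1.6], [255, 0, -1.5, 1.9, 1.6], [255, 0, -1.3, 2, 1.6], [255, 0.1, -1.4, 2, 1.6], [255, 0.02, -1.23, 2.03, 1.6], [255, 0, 0, 0, 0], [255, 0, 0, 0, 0]]]
```

>>> {"api": "play_rows", "payload": {"increments": [[[255, 0, -1.7, 1.7, 1.6], [255, 0.1, -1.7, 1.7, 1.6], [255, 0, -1.6, 1.7, 1.6], [255, 0.1, -1.6, 1.8, 1.6], [255, 0, -1.6, 1.9, 1.6], [255, 0.1, -1.4, 1.9, 1.6], [255, 0, -1.5, 1.9, 1.6], [255, 0, -1.3, 2, 1.6], [255, 0.1, -1.4, 2, 1.6], [255, 0, -1.2, 2, 1.6], [255, 0, 0, 0, 0], [255, 0, 0, 0, 0]]]}}

```text
time_s: 45.5
ee_pos: [0.5009, 0.0241, 0.1699]
eef_rot: [0.763, 1.568, 3.139]
force: [0.6, -0.1, -1.3]
grip_width: 0.01
```

>>> {"api": "play_rows", "payload": {"increments": [[[255, 0, 0, 0, 0], [255, 0, 0, 0, 0]]]}}

```text
time_s: 45.67
ee_pos: [0.5016, 0.0227, 0.1706]
eef_rot: [0.806, 1.57, -3.104]
force: [-0.1, -0.1, -0.5]
grip_width: 0.0096
```

```bash
python3 -c "
from h import *
rows([.5016,.0236,.13],0,255,n=4)"
```

```text
t 45.67 pos [0.5016 0.0227 0.1706] th -134.0 x [-0.0013 -0.     -1.    ] q [ -2.  13.  97.  -0.  70. 132.] F [-0.1 -0.1 -0.5] w 0.0096
[[[255, 1, 0, 0, 0], [255, 1, 0, 0, 0], [255, 1, 0, 0, 0], [255, 1.06, -0.07, 0.06, 0]]]
```

>>> {"api": "play_rows", "payload": {"increments": [[[255, 1, 0, 0, 0], [255, 1, 0, 0, 0], [255, 1, 0, 0, 0], [255, 1, 0, 0, 0], [255, 0, 0, 0, 0], [255, 0, 0, 0, 0], [255, 0, 0, 0, 0]]]}}

```text
time_s: 46.25
ee_pos: [0.5018, 0.0234, 0.1315]
eef_rot: [-2.342, 1.571, 0.031]
force: [0.2, 0.1, -1.0]
grip_width: 0.0101
```

```bash
python3 -c "
from h import *
o,_=wz('w30',180,130,400,360,2.6)
o,im=grab('scene');cv2.imwrite('pics/s5.png',cv2.resize(im[200:310,260:400,::-1],None,fx=5,fy=5,interpolation=2))
o,im=grab('side');cv2.imwrite('pics/d5.png',cv2.resize(im[210:330,260:400,::-1],None,fx=5,fy=5,interpolation=2))"
```

```text
t 46.25 pos [0.5018 0.0234 0.1315] th -134.0 x [ 0.0003  0.     -1.    ] q [ -2.  16. 100.   0.  65. 132.] F [ 0.2  0.1 -1. ] w 0.0101
```

View pics/w30z.png

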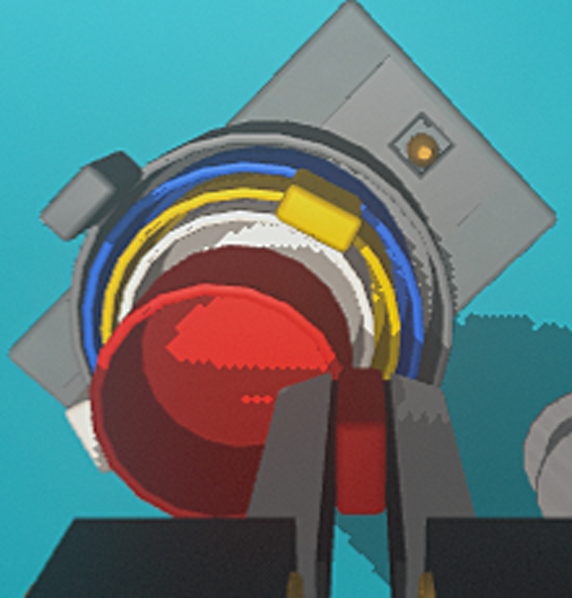

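View pics/s5.png

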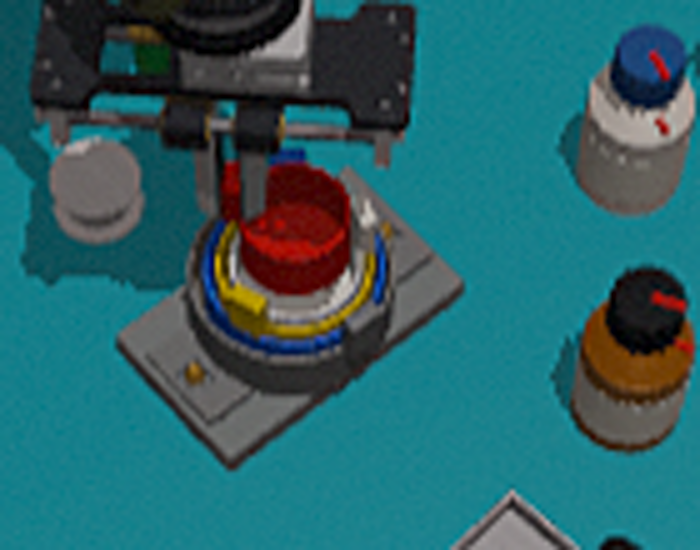

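View pics/d5.png

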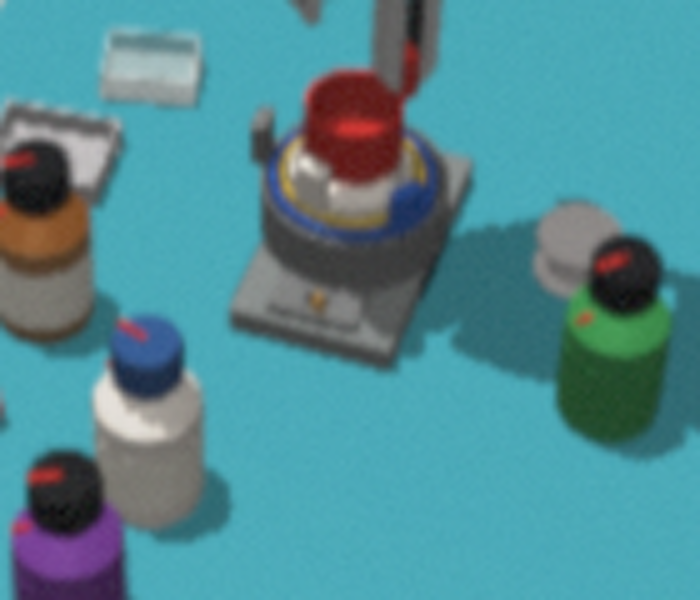

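>>> {"api": "play_rows", "payload": {"increments": [[[255, 0.8, 0, 0, 0], [255, 0.8, 0, 0, 0], [255, 0.8, 0, 0, 0], [255, 0.8, 0, 0, 0], [255, 0, 0, 0, 0], [255, 0, 0, 0, 0]]]}}

```text
time_s: 46.9
ee_pos: [0.5014, 0.0235, 0.0987]
eef_rot: [0.748, 1.57, 3.122]
force: [0.0, 0.0, -1.5]
grip_width: 0.0096
```

```bash
python3 -c "
from h import *
st()"
```

```text
t 46.9 pos [0.5014 0.0235 0.0987] th -134.0 x [-0.0012  0.     -1.    ] q [ -2.  18. 101.  -0.  61. 133.] F [ 0.   0.  -1.5] w 0.0096
```

>>> {"api": "play_rows", "payload": {"increments": [[[255, 0.5, 0, 0, 0], [255, 0.5, 0, 0, 0], [255, 0.4, 0, 0, 0], [255, 0.1, 0, 0, 0], [255, 0, 0, 0, 0], [255, 0, 0, 0, 0]]]}}

```text
time_s: 47.4
ee_pos: [0.5017, 0.0234, 0.0844]
eef_rot: [-1.835, 1.571, 0.538]
force: [-0.3, -0.5, -0.2]
grip_width: 0.0097
```

```bash
python3 -c "
from h import *
st()"
```

```text
t 47.4 pos [0.5017 0.0234 0.0844] th -134.0 x [ 0.  0. -1.] q [ -2.  19. 102.   0.  59. 132.] F [-0.3 -0.5 -0.2] w 0.0097
```

>>> {"api": "play_rows", "payload": {"increments": [[[160, 0.1, 0, 0, 0], [160, 0, 0, 0, 0], [160, 0, 0, 0, 0], [160, 0, 0, 0, 0], [160, 0, 0, 0, 0], [140, -3, 0, 0, 0], [100, -4, 0, 0, 0], [90, -4, 0, 0, 0], [90, -2, 0, 0, 0], [90, 0, 0, 0, 0], [90, 0, 0, 0, 0], [90, 0, 0, 0, 0]]]}}

```text
time_s: 48.4
ee_pos: [0.5012, 0.0235, 0.2122]
eef_rot: [0.739, 1.569, 3.113]
force: [0.6, -1.4, -0.5]
grip_width: 0.061
```

```bash
python3 -c "
from h import *
o,_=wz('w31',180,100,400,330,2.6)
o,im=grab('scene','s6.png')
o,im=grab('side','d6.png');cv2.imwrite('pics/d6z.png',cv2.resize(im[210:330,260:400,::-1],None,fx=5,fy=5,interpolation=2))"
```

```text
t 48.4 pos [0.5012 0.0235 0.2122] th -134.0 x [-0.0016  0.     -1.    ] q [ -2.  11.  94.   0.  75. 132.] F [ 0.6 -1.4 -0.5] w 0.061
```

View pics/w31z.png

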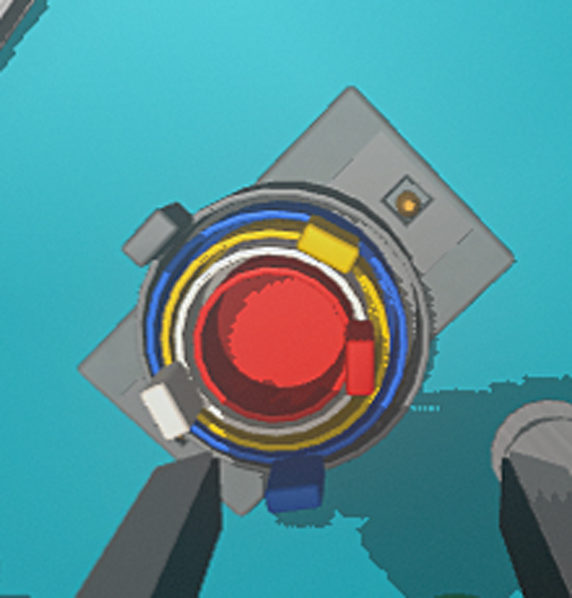

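View pics/s6.png

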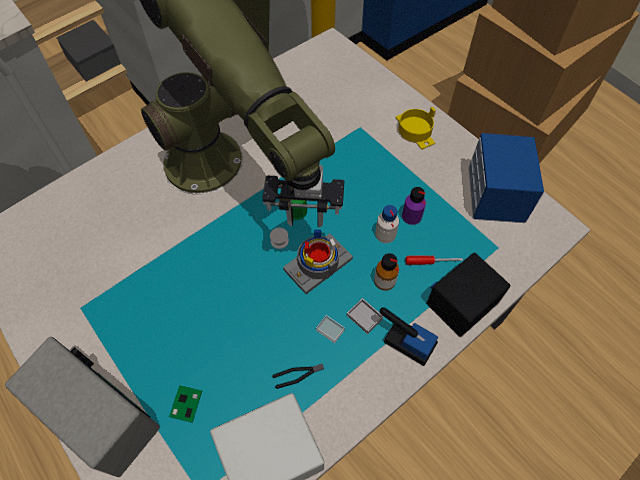

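View pics/d6z.png

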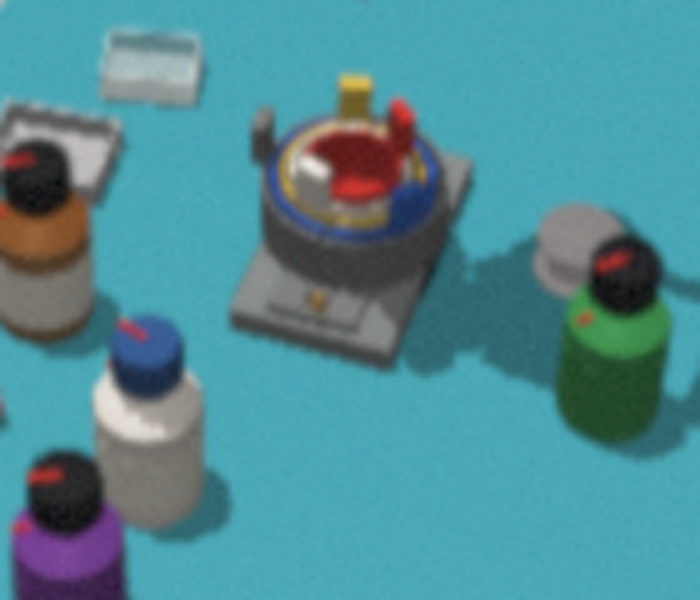

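```bash
python3 -c "
from h import *
st();print(ctrl.hand_in())"
```

```text
t 48.55 pos [0.5012 0.0234 0.212 ] th -134.0 x [-0.0023  0.0001 -1.    ] q [ -2.  11.  94.   0.  75. 133.] F [-0.9 -0.9 -1.1] w 0.0609
the job is handed in; nothing more can be done
None
```

The job is done and handed in after 48.5 s of robot time; `hand_in` gives no verdict.

- **Caps:** I turned both until they slipped in the jaws at the stop. The red lines sat on the ticks in the wrist pictures. I took each cap in one grasp, although the task said two or more. I did not look at the caps from close up again at the end.
- **Tub:** It went onto the pegs with almost no contact force, and the pegs show in the foot holes. Its centre measured about 1 mm from the stand's.
- **Cups:** All four were there. I nested blue, yellow, white and red in that order, and each reached the height expected for the floor below it. The last wrist picture shows them level and concentric, with the ears set about 60 to 84° apart.
- **Rest of the bench:** The last scene view shows the bystanders and look-alikes where they were. I saw no knock during the run. The open gripper is clear, about 11 cm above the top ear.

No check failed. The only disagreements were 2 to 5 mm between the camera measurements, and for the stand and the tub I went by the wrist camera.

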